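Dock the scan tool in the bench cradle and lock it with the thumbscrew

ROBOT

A 6-joint arm with a two-finger parallel gripper is mounted at the origin on the work surface. World frame = base frame: x ahead of the robot, y to its left, z up, the work surface at z = 0. Lengths are in m, angles in rad, forces in N, time in s.
With the tool pointing down it reaches from about 0.35 to 0.975 m from the base axis. Payload 4.9 kg.
Tool frame: the origin (TCP) lies between the finger pads; the fingertips stand 22 mm ahead of it and the grasp point (between the pads) lies 3 mm ahead of it; z points along the fingers, y is the line along which they close (so a half turn about z gives the same grasp; the last joint's range is limited). The gripper opens to 85 mm and grips with 20 to 120 N. Pads are 22 mm wide; open, the fingers measure 114 mm over their backs; the gripper's body (76 mm by 85 mm) begins 54 mm behind the grasp point. The pads swing forward as they close: fully open they stand 13 mm farther back than shut.
Start: joints at [-1.229, 0.053, 1.613, -0, 1.476, -0.119], TCP at [0.278, -0.56, 0.253] pointing down, gripper open.
Joint ranges: [-3.01, 3.01], [-1.01, 2.22], [0.06, 2.58], [-1.02, 4.17], [0.09, 2.62], [-3.14, 3.14]. Speed limits (rad/s): [2.57, 2.57, 3.14, 3.14, 3.14, 3.14].

INTERFACE

Orientations are given as a unit quaternion [w, x, y, z].
In Python, from plant import state, grab_frame, get_calibration, job_done, recognise, regions_of gives the robot as it stands.
- The arm moves only by the tool apply_moves, never from a script. Its argument "targets" is a list of rows, each an object with "translation": the shift along the tool's x, y, z normalised to -1 to 1, where 1 is 100 mm, a list of three; "twist": the turn about the tool's z normalised to -1 to 1, where 1 is 0.1 rad; "hand": the opening, from 0 (shut) to 1 (fully open). A call has 1 to 8 rows; each row shifts and turns the commanded pose from where the row before left it, along the tool's axes as they then stand; what a row does not reach is not made up. A row lasts 1/10 s, in which the tool goes at most 50 mm and 8.59 degrees, less where a joint would pass 70% of its speed; a pose out of reach is approached as far as the arm can. A call with a number of a shift or a turn outside -1 to 1 is refused whole. A call with a gripper value outside its range is refused whole. The fingers move at their own pace and stop on an object; the grip force is fixed at half the most. Time passes only in rows, so rows that do not move let the fingers close. It gives the time, the measured TCP pose, the force, the opening and the grip force at its end, in the units of the state.
- state(): the state, without advancing time (a new reading comes with each control period).
- grab_frame(name): name is "side" or "top"; returns the picture (400x640x3 uint8, red, green, blue); there is no depth.
- get_calibration(name): a dict with "camera_matrix" (3x3 intrinsics, pixels), "pose" (4x4, takes a point from camera to world coordinates). Camera axes: x right, y up, looking along -z (the intrinsics and any distortion apply to the point x, -y, -z); pixel columns grow to the right and rows downward; lengths in m; the calibration is good to about 2 mm. A picture is of the moment at which its call begins. get_calibration takes no time and is no camera call.
- job_done(): hands the job in; it is judged then, once.
Trained networks look in the newest picture that a camera, given by its name, has taken for a name from the list of things; names that differ only in an ending like _2 or _b are one class to them, and where a whole thing is asked for, a point or a joint stands for the part that bears it (a point fixed in the world has none). Each returns a list of dicts, best first, with "score" (0 to 1); they miss things now and then, are a little off and sometimes report something else, mostly with a low value. They report only what shows in the picture. A call takes as long as a camera call. They do not tell look-alikes from the thing itself.
- recognise(camera, query): "point" ([x, y, z] in m, in world coordinates, good to about 4 mm: the middle of the surface that is visible of it).
- regions_of(camera, query): "pixels" (400x640 bool, what is visible of it).
The state is a dict: "time": time; "joint_pos": joint angles; "joint_vel": joint speeds; "joint_efforts": joint torques, N m; "tool_pos": TCP position; "tool_rot": TCP orientation; "contact_force": force on the tool from outside, world axes, zero at the start; "ft_torque": the same for the moment, N m; "gripper_width": opening from 0.0 (shut) to 1.0 (fully open); "grasp_force": force on a finger pad.
Only numpy, scipy, OpenCV 4.12 (cv2) and the standard library are available. Lean on these libraries where they do the work, as an engineer would, in place of code of your own. Each camera call takes 0.05 s, during which the arm holds its last target. There are 200 camera calls.

TASK

Dock the orange handheld scan tool in the tilted bench cradle, top end up and screen facing out: it must lie flat and centred on the spine, its bottom end behind the foot ledge and its top end held by the sprung upper jaw, which gives way up the slope to make room. Once it sits there and you have let go of it, turn the brass thumbscrew clockwise until it seats, stopping as soon as it goes clearly tight and never forcing it. Leave everything else on the bench where it stands.

Things in the scene. Friction and masses are not known exactly. Their poses are not given: they have to be found in the camera images.
- scan_tool: Orange handheld car scan tool with black rubber ends, a plain block 150 x 62 x 24 mm, about 0.26 kg, flat on the bench at first, screen up. Origin: centre of its underside (back). x runs along its length to its top end (the end nearest the dark screen, with a steel socket), z out of the screen, y across the 62 mm width. May be gripped firmly across the width anywhere.
- scan_top (a point): Middle of the scan tool's top end face (75 mm along its x from the origin, 12 mm above its back). Same axes as the scan tool.
- spine: Aluminium spine of the cradle, 44 mm wide, 16 thick. Origin: middle of its top face at the foot ledge, 55 mm above the bench. x runs 35 degrees up the slope, y across, z square out of the top face (35 degrees off vertical, leaning back to the robot's side). Docked, the scan tool's back lies on the top face (z = 0), its x along the spine's. Sides open; nothing stands between ledge and jaw.
- cradle: The cradle's grey base plate, 170 x 130 x 12 mm, bolted to the bench, with a yoke (62 mm wide) that carries the spine. Origin: centre of the plate's underside; x level, away from the robot's side, below the spine's x.
- ledge_top (a point): Middle of the top of the fixed black foot ledge at the spine's low end: a wall 70 mm wide, from x = -10 to 0 mm along the spine, rising to 16 mm above its top face. The tool's bottom end sits behind it, at spine x = 0. Axes as the spine.
- jaw (a joint): Opening (m) of the sprung upper jaw: 0 shut (as found), grows as it is pushed up the slope (spine +x), stop at 0.034. Its inner face stands at spine x = 138 mm + this, so it reads 0.012 with the scan tool docked. The spring pushes it down the slope with 4 N when shut, plus 0.2 N per mm.
- jaw_face (a point): Middle of the jaw's inner face, 12 mm out from the spine's top face; moves with the jaw; axes as the spine. The jaw is a black block 70 mm wide, 18 mm long, top 34 mm out. A lip overhangs its face by 10 mm, underside 29 mm out, then flares up for 11 mm more to 41 mm out. A tool with its bottom end raised 8 to 15 degrees goes under the lip and over the ledge.
- lock_screw (a joint): Angle (rad) of the thumbscrew in its thread: 0 backed off, grows clockwise seen from above (looking along the spine's -z), with 0.05 N m of friction and hardly any travel along its axis. It bottoms at 3.6 and cannot go further. Starts loose, at 1.0 to 2.6.
- screw_twist (a joint): Springy wind-up (rad) of the knurled brass head against its screw, 0.6 N m per rad, clockwise positive: 0 untouched, under 0.1 while the screw runs freely, rising once the screw has bottomed. Clearly tight: 0.2 to 0.5 (0.12 to 0.3 N m) with the screw at 3.6. Over 0.75 (0.45 N m) it is over-tightened. It springs back when the head is let go; the screw stays.
- screw_grip (a point): On the thumbscrew's axis at gripping height, 222 mm up the spine and 50 mm out from its top face. Axes as the spine, not turning with the screw; the screw's axis is z. The round knurled head is 30 mm in diameter, 24 mm tall, from 36 to 60 mm out; a red line on its top turns with it.
- bridge_top (a point): Middle of the top of the black bridge that carries the thumbscrew: 34 mm along the spine, 56 mm wide, top 26 mm out from the spine's top face; a brass bush stands on it up to 32 mm. Axes as the spine.
- multimeter: Bystander: yellow multimeter, 140 x 68 x 34 mm, lying flat; origin centre of underside. Its place may be swapped with the scan tool's.
- can_red: Bystander: red spray can, 53 mm diameter, about 165 mm tall, standing beside the cradle on its +y side; origin centre of underside.
- can_blue: Bystander: blue spray can, 53 mm diameter, about 155 mm tall, standing beside the cradle on its -y side; origin centre of underside.
- wrench: Bystander: steel wrench 190 mm long lying on the bench. Origin on its underside, about the middle of its length.
- screwdriver: Bystander: red-handled screwdriver 200 mm long lying on the bench. Origin on its underside, about the middle of its length.
- mug: Bystander: white mug, 80 mm diameter plus a handle of about 30 mm, 95 mm tall; origin centre of underside.
- tape_roll: Bystander: blue roll of tape, 104 mm diameter, 25 mm tall, lying flat; origin centre of underside.
- jar: Bystander: glass jar with black cap, 68 mm diameter, 85 mm tall; origin centre of underside.
Not all that is in view belongs to the job. Several things look just like the scan_tool: the one meant starts farthest to the robot's left.

How it is judged:
By the outcome, as a careful person would: the job done as asked, in the order asked, and still so for the second after the job is handed in, with the robot touching nothing.
It also fails if it takes over 67 s, if anything falls off the work surface, if the arm or the gripper's body presses on something with over 40 N, if the wrist force passes 120 N, or if a joint passes its speed limit or range.

## Working session

There is one attempt and no reset: what is moved stays moved. The work goes in short steps, Python scripts to look and compute and a tool call to move; the robot and the scene stay as the last step left them, time stands still between calls to the robot, and variables do not carry over. Pictures are saved under pics/ and viewed, at most 10 in all, crops included, and the job is handed in when it is done.

Besides the shell and the picture viewer there is one more tool, called after "Call:" as name(argument=value, ...), one argument or row to a line, values as JSON. apply_moves: Moves the arm, as the interface text tells. Its arguments: {"type":"object","properties":{"targets":{"type":"array"}},"required":["targets"]}

```bash
mkdir -p pics; ls; python3 - <<'E'
from plant import *
import cv2,numpy as np
for c in ("side","top"):
    f=grab_frame(c); cv2.imwrite(f"pics/{c}0.png",f[:,:,::-1])
    k=get_calibration(c); print(c,np.round(k["camera_matrix"],1).tolist(),np.round(k["pose"],3).tolist(),[x for x in k if x not in("camera_matrix","pose")])
    for q in ("scan_tool","cradle","spine","jaw","lock_screw","bridge_top","ledge_top","can_red","can_blue","multimeter"):
        print(q,[(np.round(d["point"],3).tolist(),round(d["score"],2)) for d in recognise(c,q)])
s=state(); print(s)
E
```

```text
pics
side [[369.1, 0.0, 320.5], [0.0, 369.1, 199.6], [0.0, 0.0, 1.0]] [[0.933, 0.252, -0.258, 0.176], [-0.36, 0.629, -0.689, -1.002], [-0.011, 0.736, 0.677, 1.022], [0.0, 0.0, 0.0, 1.0]] []
scan_tool [([0.439, -0.358, 0.026], 0.82), ([0.382, -0.642, 0.023], 0.78)]
cradle [([0.575, -0.012, 0.082], 0.59)]
spine [([0.574, -0.003, 0.153], 0.64)]
jaw [([0.579, 0.009, 0.158], 0.74)]
lock_screw [([0.623, 0.007, 0.225], 0.47)]
bridge_top [([0.58, -0.002, 0.158], 0.72)]
ledge_top [([0.571, -0.402, 0.023], 0.71), ([0.574, -0.003, 0.158], 0.66)]
can_red [([0.627, 0.009, 0.224], 0.72)]
can_blue [([0.641, -0.138, 0.102], 0.71)]
multimeter [([0.451, 0.314, 0.036], 0.79)]
top [[431.5, 0.0, 317.2], [0.0, 431.5, 203.2], [0.0, 0.0, 1.0]] [[-0.027, 0.988, -0.154, 0.302], [-1.0, -0.026, 0.006, -0.103], [0.002, 0.154, 0.988, 1.494], [0.0, 0.0, 0.0, 1.0]] []
scan_tool [([0.38, -0.636, 0.02], 0.63), ([0.412, -0.339, 0.024], 0.58), ([0.382, -0.001, 0.022], 0.58)]
cradle [([0.565, 0.002, 0.071], 0.77)]
spine [([0.568, 0.002, 0.156], 0.86), ([0.455, 0.331, 0.035], 0.45)]
jaw [([0.579, 0.003, 0.158], 0.68)]
lo
[... 446 characters left out ...]
075e+00,  5.26896095e-02,  1.61292355e+00,  4.37670061e-06,
        1.47598479e+00, -1.18992128e-01]), 'joint_vel': array([-7.91908104e-04,  1.10694267e-03, -8.69643362e-04, -6.47361936e-05,
       -2.63708954e-04, -2.74653900e-04]), 'joint_efforts': array([ 1.07813266e-03, -3.93687308e+01, -3.70470536e+01, -1.65975820e-05,
        4.43661229e-04, -1.16587699e-05]), 'tool_pos': array([ 0.27789499, -0.55979365,  0.25329594]), 'tool_rot': array([-2.87319952e-06,  9.73578861e-01,  2.28351048e-01,  1.87072625e-06]), 'contact_force': array([ 0.89456709, -0.17822996, -0.25319894]), 'ft_torque': array([-0.0216779 , -0.0443419 , -0.00800692]), 'grasp_force': 0.0, 'gripper_width': 1.0042874417213465}
```

View pics/side0.png

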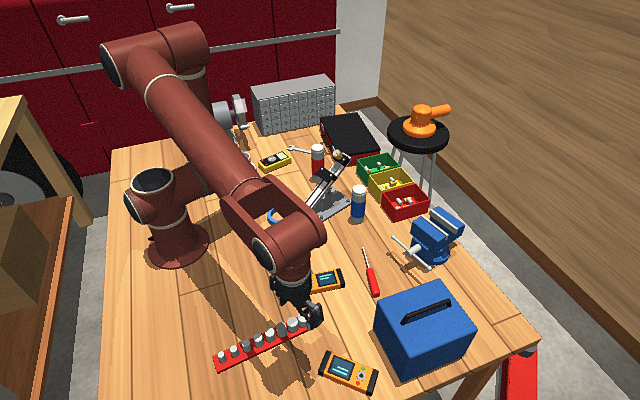

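View pics/top0.png

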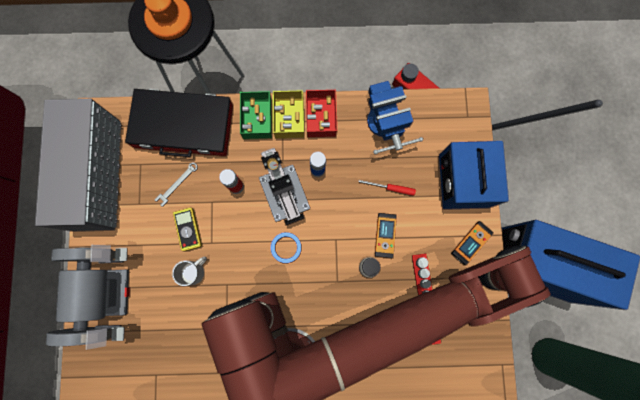

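The top view shows two orange scan tools, at (385,235) and (472,242), which sit at (327,281) and (348,372) in the side view. The one at (385,235), y≈-0.34, is farther to the robot's left (+y is left in the picture), so that is the one meant. Next I take enlarged crops of it and of the cradle.

```bash
cat > h.py <<'E'
import numpy as np, cv2
from plant import *
from scipy.spatial.transform import Rotation as R
def proj(c,P):
    k=get_calibration(c);T=np.linalg.inv(k["pose"]);p=np.atleast_2d(P)@T[:3,:3].T+T[:3,3]
    q=(p*[1,-1,-1])@np.array(k["camera_matrix"]).T
    return q[:,:2]/q[:,2:]
def back(c,uv,z):
    k=get_calibration(c);T=np.array(k["pose"]);uv=np.atleast_2d(uv).astype(float)
    r=np.c_[uv,np.ones(len(uv))]@np.linalg.inv(k["camera_matrix"]).T*[1,-1,-1]
    d=r@T[:3,:3].T
    return T[:3,3]+d*((z-T[2,3])/d[:,2])[:,None]
def rot(q): return R.from_quat(np.r_[q[1:],q[0]]).as_matrix()
E
python3 - <<'E'
from h import *
f=grab_frame("top")[:,:,::-1]
a=cv2.resize(f[200:270,350:420],(500,500),interpolation=cv2.INTER_CUBIC)
b=cv2.resize(f[135:235,215:315],None,fx=5,fy=5,interpolation=cv2.INTER_CUBIC)
g=grab_frame("side")[:,:,::-1]
cv2.imwrite("pics/c1.png",a);cv2.imwrite("pics/c2.png",b)
c=cv2.resize(g[135:235,290:390],None,fx=5,fy=5,interpolation=cv2.INTER_CUBIC)
cv2.imwrite("pics/c3.png",c)
for cam in("top","side"):
  for d in regions_of(cam,"scan_tool"):
    v,u=np.nonzero(d["pixels"]); h=cv2.convexHull(np.c_[u,v].astype(np.int32))
    P=back(cam,np.c_[u,v],.02)
    print(cam,round(d["score"],2),u.mean().round(1),v.mean().round(1),len(u),cv2.minAreaRect((P[:,:2]*1000).astype(np.float32)))
E
```

```text
top 0.94 472.5 242.3 857 ((383.6306457519531, -638.8465576171875), (66.57588195800781, 155.3331298828125), 45.591678619384766)
top 0.89 385.7 235.8 803 ((414.9417419433594, -343.2213439941406), (63.61344909667969, 151.7162322998047), 81.68144989013672)
top 0.17 282.9 189.5 2321 ((597.1856079101562, 11.042098999023438), (275.2945861816406, 130.7574462890625), 20.170856475830078)
side 0.87 326.9 280.8 626 ((434.4313659667969, -350.53082275390625), (75.40238189697266, 113.11758422851562), 82.13758850097656)
side 0.65 348.0 372.2 1462 ((380.52215576171875, -640.1044921875), (69.23389434814453, 152.228515625), 46.967166900634766)
```

View pics/c1.png

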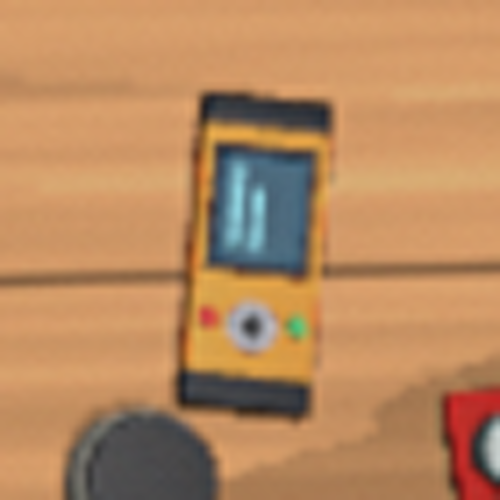

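View pics/c2.png

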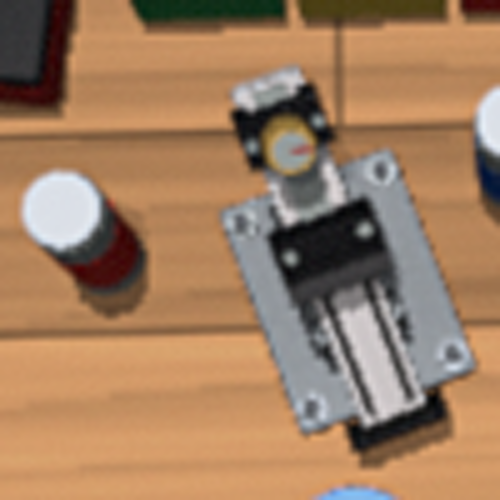

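View pics/c3.png

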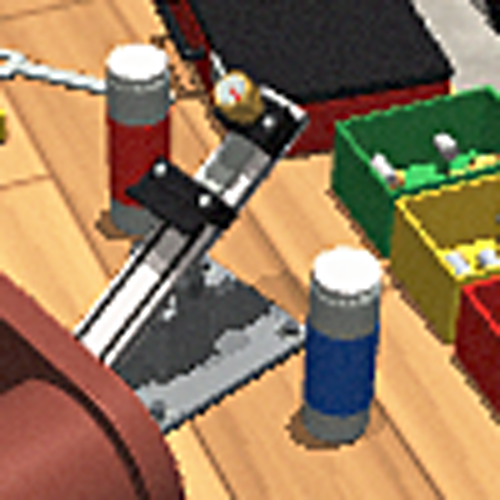

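The enlarged crop confirms the choice: it shows an orange tool with its screen towards the picture's top (world +x). Its four top-face corners are at about (203,95), (330,103), (308,415) and (180,402) in the crop. The top-view cradle crop shows the plate corners, the ledge at the lower end near (400,425), the jaw near (330,245) and the brass head near (291,150). Now I fit both poses.

```bash
cat > fit.py <<'E'
from h import *
from scipy.optimize import least_squares
# scan tool corners (crop c1)
c=np.array([[203,95],[330,103],[308,415],[180,402]])*70/500+[350,200]
P=back("top",c,.024); print(P.round(4).tolist()); ctr=P.mean(0)
ax=(P[0]+P[1]-P[2]-P[3])[:2]; print("tool ctr",ctr.round(4),"yaw",np.degrees(np.arctan2(ax[1],ax[0])),"L",np.linalg.norm(ax)/2,"W",np.linalg.norm((P[0]-P[1]+P[3]-P[2])[:2])/2)
# cradle (crop c2), plate corners z=.012
c=np.array([[222,212],[392,152],[475,370],[308,428]])/5+[215,135]
P=back("top",c,.012); ax=(P[0]+P[1]-P[2]-P[3])[:2]
print("plate",P.mean(0).round(4),"yaw",np.degrees(np.arctan2(ax[1],ax[0])),"L",np.linalg.norm(ax)/2,"W",np.linalg.norm((P[0]-P[1]+P[3]-P[2])[:2])/2)
def S(x,y,yaw):
    return R.from_euler("ZY",[yaw,-np.radians(35)]).as_matrix(),np.array([x,y,.055])
F=[("top",(222,0,60),(292,149)),("top",(0,22,0),(366,426)),("top",(0,-22,0),(425,402)),("top",(-10,35,16),(364,452)),("top",(-10,-35,16),(448,413)),
   ("side",(222,0,60),(232,94))]
off={"top":(215,135),"side":(290,135)}
def res(p):
    r,t=S(*p); return np.concatenate([proj(cam,r@(np.array(q)/1000)+t)[0]-(np.array(u)/5+off[cam]) for cam,q,u in F])
s=least_squares(res,[.5,0,.34],x_scale=[.1,.1,.1]); print("spine",s.x.round(4),np.degrees(s.x[2]),s.fun.reshape(-1,2).round(1).tolist())
r,t=S(*s.x)
for n,q in (("screw",(222,0,50)),("jaw",(138,0,12)),("mid",(75,0,0))): print(n,(r@(np.array(q)/1000)+t).round(4))
f=cv2.imread("pics/top0.png")
o=cv2.resize(f[135:235,215:315],None,fx=5,fy=5,interpolation=cv2.INTER_CUBIC);g=cv2.imread("pics/side0.png")
o2=cv2.resize(g[135:235,290:390],None,fx=5,fy=5,interpolation=cv2.INTER_CUBIC)
def poly(pts,col):
    W=np.array(pts)/1000@r.T+t
    for cam,im in(("top",o),("side",o2)):
        cv2.polylines(im,[((proj(cam,W)-off[cam])*5+2).astype(np.int32)],True,col,1)
box=lambda a,b,w,z:[(a,w,z),(b,w,z),(b,-w,z),(a,-w,z)]
poly(box(-10,0,35,16),(0,0,255));poly(box(0,138,22,0),(0,255,0));poly(box(138,156,35,34),(255,0,255));poly(box(205,239,28,26),(255,255,0))
a=np.linspace(0,6.28,24);poly(np.c_[222+15*np.cos(a),15*np.sin(a),0*a+60],(255,0,0))
cv2.imwrite("pics/ov.png",np.hstack([o,o2])[:, :].copy() if 0 else cv2.resize(np.hstack([o,o2]),(800,400)))
E
python3 fit.py
```

```text
[[0.4906, -0.3217, 0.024], [0.4851, -0.3826, 0.024], [0.3366, -0.364, 0.024], [0.3444, -0.3037, 0.024]]
tool ctr [ 0.4142 -0.343   0.024 ] yaw -7.1019564860293105 L 0.14848665356944735 W 0.060955423666064934
plate [ 5.725e-01 -5.000e-04  1.200e-02] yaw 19.99518360883572 L 0.16534010577307523 W 0.12433614992502691
spine [ 0.4807 -0.0342  0.3469] 19.876343517705447 [[0.4, -0.1], [0.0, -0.5], [0.5, -0.5], [-1.5, 0.2], [1.3, 0.4], [-0.7, -0.9]]
screw [0.6248 0.0179 0.2233]
jaw [0.5806 0.0019 0.144 ]
mid [ 0.5385 -0.0133  0.098 ]
```

View pics/ov.png

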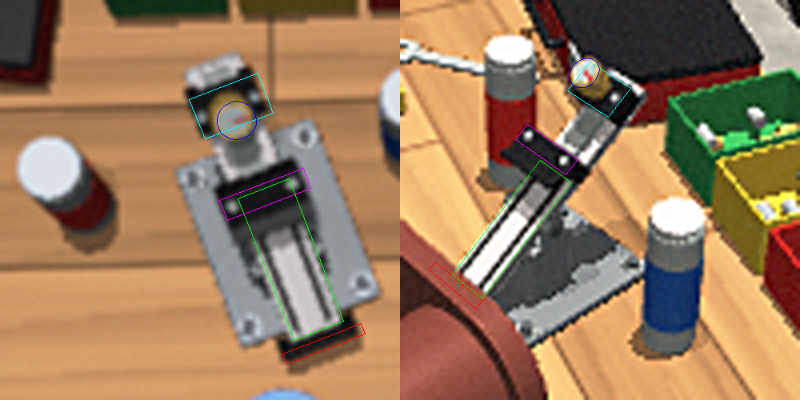

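The overlay shows the fitted spine, jaw, bridge and screw outlines lying on the real parts within about 1 px in both views. Next I work out the jar's clearance and the grasp.

```bash
python3 - <<'E'
from h import *
print(back("top",[[370.3,267]],.085), [ (np.round(d["point"],3),d["score"]) for d in recognise("top","jar")+recognise("side","jar")])
s=state();T=rot(s["tool_rot"]);print(T.round(3))
y=np.radians(-7)
for g in (.042,.055,.065,.075):
    P=np.array([.4142,-.343,0])+ (g-.075)*np.array([np.cos(y),np.sin(y),0]); P[2]=.1
    print(g,P,(T.T@(P-s["tool_pos"])*10).round(3))
E
```

```text
[[ 0.30867353 -0.27788208  0.085     ]] [(array([ 0.311, -0.281,  0.081]), 0.56), (array([0.383, 0.   , 0.02 ]), 0.21), (array([ 0.574, -0.003,  0.157]), 0.31)]
[[ 0.896  0.445  0.   ]
 [ 0.445 -0.896  0.   ]
 [ 0.    -0.    -1.   ]]
0.042 [ 0.38144598 -0.33897831  0.1       ] [ 1.909 -1.517  1.533]
0.055 [ 0.39434908 -0.34056261  0.1       ] [ 2.018 -1.446  1.533]
0.065 [ 0.40427454 -0.34178131  0.1       ] [ 2.101 -1.391  1.533]
0.075 [ 0.4142 -0.343   0.1   ] [ 2.185 -1.336  1.533]
```

Call:
apply_moves(
  targets=[
    {"translation": [0.33, -0.246, 0], "twist": 0, "hand": 1},
    {"translation": [0.33, -0.246, 0], "twist": 0, "hand": 1},
    {"translation": [0.33, -0.246, 0], "twist": 0, "hand": 1},
    {"translation": [0.33, -0.246, 0], "twist": 0, "hand": 1},
    {"translation": [0.33, -0.246, 0], "twist": 0, "hand": 1},
    {"translation": [0.33, -0.246, 0], "twist": 0, "hand": 1},
  ],
)

```text
time: 2.0
tool_pos: [0.3901, -0.3381, 0.2535]
tool_rot: [0.0, 0.974, 0.228, 0.0]
contact_force: [0.8, 0.2, -0.1]
gripper_width: 1.003
grasp_force: 0.0
```

Call:
apply_moves(
  targets=[
    {"translation": [0, 0, 0.25], "twist": 0.97, "hand": 1},
    {"translation": [0, 0, 0.25], "twist": 0.97, "hand": 1},
    {"translation": [0, 0, 0.25], "twist": 0.97, "hand": 1},
    {"translation": [0, 0, 0.25], "twist": 0.97, "hand": 1},
    {"translation": [0, 0, 0.25], "twist": 0.97, "hand": 1},
    {"translation": [0, 0, 0.25], "twist": 0.97, "hand": 1},
    {"translation": [0, 0, 0], "twist": 0, "hand": 1},
    {"translation": [0, 0, 0], "twist": 0, "hand": 1},
  ],
)

```text
time: 2.8
tool_pos: [0.3896, -0.3395, 0.1035]
tool_rot: [-0.0, 0.998, -0.06, -0.0]
contact_force: [0.4, -0.0, 0.2]
gripper_width: 0.999
grasp_force: 0.0
```

Call:
apply_moves(
  targets=[
    {"translation": [0, 0, 0.3], "twist": 0, "hand": 1},
    {"translation": [0, 0, 0.3], "twist": 0, "hand": 1},
    {"translation": [0, 0, 0.2], "twist": 0, "hand": 1},
    {"translation": [0, 0, 0], "twist": 0, "hand": 1},
  ],
)

```text
time: 3.2
tool_pos: [0.3889, -0.3388, 0.0222]
tool_rot: [-0.001, 0.998, -0.06, -0.001]
contact_force: [0.6, 0.8, -0.2]
gripper_width: 0.993
grasp_force: 0.0
```

Call:
apply_moves(
  targets=[
    {"translation": [0, 0, 0.02], "twist": 0, "hand": 1},
    {"translation": [0, 0, 0.02], "twist": 0, "hand": 1},
    {"translation": [0, 0, 0], "twist": 0, "hand": 1},
  ],
)

```text
time: 3.5
tool_pos: [0.3905, -0.3405, 0.0209]
tool_rot: [0.001, 0.998, -0.06, 0.001]
contact_force: [-0.8, -0.7, -0.0]
gripper_width: 1.001
grasp_force: 0.0
```

```bash
python3 - <<'E'
from h import *
s=state();print(s["tool_pos"],s["contact_force"])
g=grab_frame("side")[:,:,::-1];u,v=proj("side",s["tool_pos"])[0].astype(int);print(u,v)
cv2.imwrite("pics/g1.png",cv2.resize(g[v-45:v+45,u-60:u+60],None,fx=6,fy=6,interpolation=cv2.INTER_CUBIC))
E
```

```text
[ 0.39046483 -0.34049511  0.02092466] [-0.76272139 -0.73847692 -0.00973618]
312 282
```

View pics/g1.png

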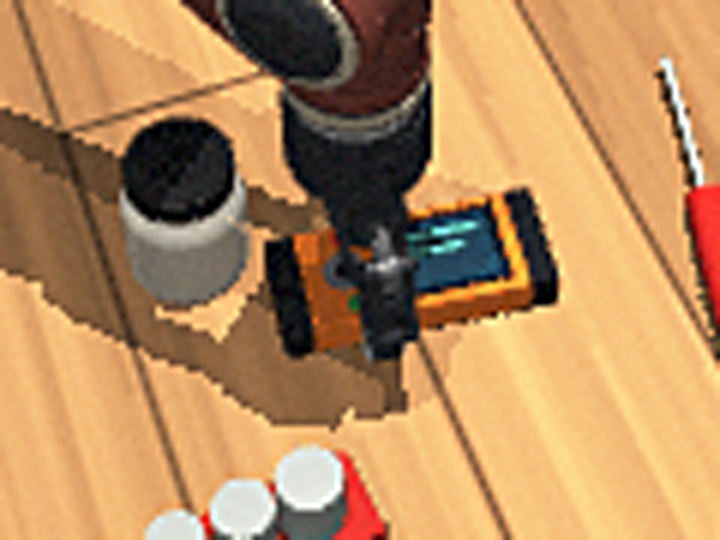

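The near finger is at about (390,310) in the crop, beside the tool's lower third and clear of the jar at (185,210). Closing now.

Call:
apply_moves(
  targets=[
    {"translation": [0, 0, 0], "twist": 0, "hand": 0},
    {"translation": [0, 0, 0], "twist": 0, "hand": 0},
    {"translation": [0, 0, 0], "twist": 0, "hand": 0},
    {"translation": [0, 0, 0], "twist": 0, "hand": 0},
    {"translation": [0, 0, 0], "twist": 0, "hand": 0},
    {"translation": [0, 0, 0], "twist": 0, "hand": 0},
    {"translation": [0, 0, 0], "twist": 0, "hand": 0},
  ],
)

```text
time: 4.25
tool_pos: [0.3901, -0.34, 0.0202]
tool_rot: [0.0, 0.998, -0.061, 0.0]
contact_force: [-0.9, 0.7, 5.0]
gripper_width: 0.71
grasp_force: 67.6
```

Call:
apply_moves(
  targets=[
    {"translation": [0, 0, -0.2], "twist": 0, "hand": 0},
    {"translation": [0, 0, -0.4], "twist": 0, "hand": 0},
    {"translation": [0, 0, -0.5], "twist": 0, "hand": 0},
    {"translation": [0, 0, -0.5], "twist": 0, "hand": 0},
    {"translation": [0, 0, -0.5], "twist": 0, "hand": 0},
    {"translation": [0, 0, -0.4], "twist": 0, "hand": 0},
    {"translation": [0, 0, 0], "twist": 0, "hand": 0},
  ],
)

```text
time: 4.95
tool_pos: [0.3914, -0.3416, 0.2763]
tool_rot: [0.004, 0.998, -0.06, 0.004]
contact_force: [-0.5, 0.0, -2.8]
gripper_width: 0.717
grasp_force: 66.8
```

```bash
cat > way.py <<'E'
from h import *
YAW=np.radians(19.9); t0=np.array([.4807,-.0342,.055]); Rs=R.from_euler("ZY",[YAW,-np.radians(35)]).as_matrix()
G,ZP,ZT=.0507,.015,.0202
def tcp(N,phi):
    D=.15-G;f=np.radians(phi)
    p=np.array([N-D*np.cos(f)+ZP*np.sin(f),0,D*np.sin(f)+ZP*np.cos(f)])
    return Rs@p+t0+[0,0,ZT-ZP]
def rel(P,s=None):
    s=s or state();return (rot(s["tool_rot"]).T@(P-s["tool_pos"])*10).round(3)
def tospine(P): return Rs.T@(np.array(P)-t0)
E
python3 - <<'E'
from way import *
s=state();print(s["tool_pos"],s["gripper_width"],s["grasp_force"],s["contact_force"])
c=np.cos(YAW);H=np.array([np.cos(YAW),np.sin(YAW),0])
prev=None
for N,f in((.105,35),(.107,29),(.110,23),(.112,17),(.115,11),(.151,11),(.151,0)):
    P=tcp(N,f); print(N,f,P.round(4),tospine(P).round(4), None if prev is None else ((P-prev)@H*10, -(P-prev)[2]*10)); prev=P
P=tcp(.105,35)+[0,0,.1];print("above",P,rel(P))
E
```

```text
[ 0.3914394  -0.34162526  0.27626512] 0.7168986772913875 66.81609749794006 [-0.53281708  0.04717454 -2.79051116]
0.105 35 [ 0.4682 -0.0387  0.1354] [ 0.0352 -0.      0.0735] None
0.107 29 [ 0.4688 -0.0385  0.1261] [ 0.0304 -0.      0.0655] (np.float64(0.0061435292949364425), np.float64(0.09314695099251785))
0.11 23 [ 0.4712 -0.0377  0.1173] [ 0.0274 -0.      0.0569] (np.float64(0.02532675176818008), np.float64(0.08790839606189399))
0.112 17 [ 0.4738 -0.0367  0.108 ] [ 0.0244 -0.      0.0476] (np.float64(0.028118692199783458), np.float64(0.0929897003710646))
0.115 11 [ 0.4782 -0.0351  0.0995] [0.0234 0.     0.0379] (np.float64(0.04716509526552631), np.float64(0.08545497686729825))
0.151 11 [ 0.506  -0.0251  0.1201] [ 0.0594 -0.      0.0379] (np.float64(0.29489473594403703), np.float64(-0.20648751708637642))
0.151 0 [ 0.5124 -0.0227  0.1021] [0.0547 0.     0.0193] (np.float64(0.06870669046884688), np.float64(0.17983092672536033))
above [ 0.46820448 -0.03872332  0.23542553] [ 0.393 -3.103  0.387]
```

Call:
apply_moves(
  targets=[
    {"translation": [0.056, -0.443, 0], "twist": 0, "hand": 0},
    {"translation": [0.056, -0.443, 0], "twist": 0, "hand": 0},
    {"translation": [0.056, -0.443, 0], "twist": 0, "hand": 0},
    {"translation": [0.056, -0.443, 0], "twist": 0, "hand": 0},
    {"translation": [0.056, -0.443, 0], "twist": 0, "hand": 0},
    {"translation": [0.056, -0.443, 0], "twist": 0, "hand": 0},
    {"translation": [0.056, -0.443, 0], "twist": 0, "hand": 0},
  ],
)

```text
time: 5.65
tool_pos: [0.4649, -0.0344, 0.2661]
tool_rot: [-0.0, 0.998, -0.061, -0.002]
contact_force: [0.2, -0.0, -4.0]
gripper_width: 0.714
grasp_force: 66.9
```

Call:
apply_moves(
  targets=[
    {"translation": [0, 0, 0.078], "twist": -0.94, "hand": 0},
    {"translation": [0, 0, 0.078], "twist": -0.94, "hand": 0},
    {"translation": [0, 0, 0.078], "twist": -0.94, "hand": 0},
    {"translation": [0, 0, 0.078], "twist": -0.94, "hand": 0},
    {"translation": [0, 0, 0.078], "twist": -0.94, "hand": 0},
    {"translation": [0, 0, 0], "twist": 0, "hand": 0},
    {"translation": [0, 0, 0], "twist": 0, "hand": 0},
  ],
)

```text
time: 6.35
tool_pos: [0.4651, -0.0363, 0.2282]
tool_rot: [-0.001, 0.985, 0.173, -0.002]
contact_force: [0.1, 1.0, -2.4]
gripper_width: 0.713
grasp_force: 67.2
```

```bash
cat > look.py <<'E'
from way import *
import sys
def look(name,ph=None):
    s=state();q=s["tool_rot"];print("t",round(s["time"],2),"F",s["contact_force"].round(1),"tau",s["ft_torque"].round(2),"w",round(s["gripper_width"],3),"tcp spine",(tospine(s["tool_pos"])*1000).round(1))
    x=rot(q)[:,0];print("heading",np.degrees(np.arctan2(x[1],x[0])).round(2),"pos",s["tool_pos"].round(4))
    ims=[]
    for c,(u,v) in(("top",(215,135)),("side",(270,135))):
        f=grab_frame(c)[:,:,::-1];ims.append(cv2.resize(f[v:v+100,u:u+100],(400,400),interpolation=cv2.INTER_CUBIC))
    if name: cv2.imwrite(f"pics/{name}.png",np.hstack(ims))
    return s
E
python3 - <<'E'
from look import *
s=look("h1");print(rel(tcp(.105,35)))
E
```

```text
t 6.35 F [ 0.1  1.  -2.4] tau [0.04 0.09 0.01] w 0.713 tcp spine [ 86.7   3.4 150.8]
heading 19.88 pos [ 0.4651 -0.0363  0.2282]
[0.015 0.03  0.944]
```

View pics/h1.png

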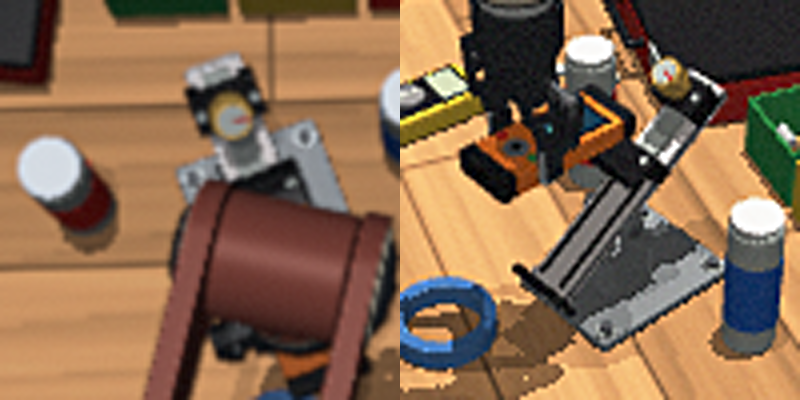

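Top view: the arm hides the grip. Side view: the orange tool hangs level at (545,140), nose pointing up the spine, and the whole ledge now shows, from (515,265) to (570,312). I check the model against the ledge.

```bash
python3 - <<'E'
from look import *
f=grab_frame("side")[:,:,::-1]
o=cv2.resize(f[165:225,285:365],None,fx=8,fy=8,interpolation=cv2.INTER_CUBIC)
def poly(pts,col):
    cv2.polylines(o,[((proj("side",np.array(pts)/1000@Rs.T+t0)-[285,165])*8+3.5).astype(np.int32)],True,col,1)
box=lambda a,b,w,z:[(a,w,z),(b,w,z),(b,-w,z),(a,-w,z)]
poly(box(-10,0,35,16),(0,0,255));poly(box(0,138,22,0),(0,255,0));poly(box(138,156,35,34),(255,0,255))
cv2.imwrite("pics/ov2.png",o)
E
```

```text
(no output)
```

View pics/ov2.png

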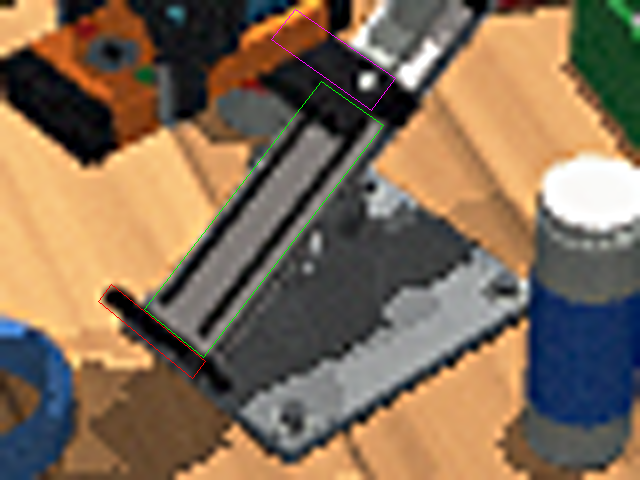

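The model outlines lie on the spine edges, ledge top and jaw bolt within about 1 px (2 mm). Now I lower the nose onto the spine.

Call:
apply_moves(
  targets=[
    {"translation": [0.015, 0.03, 0.2], "twist": 0, "hand": 0},
    {"translation": [0, 0, 0.3], "twist": 0, "hand": 0},
    {"translation": [0, 0, 0.2], "twist": 0, "hand": 0},
    {"translation": [0, 0, 0.1], "twist": 0, "hand": 0},
    {"translation": [0, 0, 0], "twist": 0, "hand": 0},
  ],
)

```text
time: 7.0
tool_pos: [0.4684, -0.0395, 0.1505]
tool_rot: [0.001, 0.985, 0.173, -0.0]
contact_force: [-1.5, -0.7, -0.7]
gripper_width: 0.711
grasp_force: 68.6
```

```bash
python3 - <<'E'
from look import *
s=look(None);print(rel(tcp(.105,35)))
E
```

```text
t 7.0 F [-1.5 -0.7 -0.7] tau [-0.19  0.2  -0.09] w 0.711 tcp spine [43.9 -0.8 85.9]
heading 19.91 pos [ 0.4684 -0.0395  0.1505]
[-0.006 -0.004  0.156]
```

Next come small steps down through the contact.

Call:
apply_moves(
  targets=[
    {"translation": [0, 0, 0.05], "twist": 0, "hand": 0},
    {"translation": [0, 0, 0.05], "twist": 0, "hand": 0},
    {"translation": [0, 0, 0.05], "twist": 0, "hand": 0},
    {"translation": [0, 0, 0.03], "twist": 0, "hand": 0},
    {"translation": [0, 0, 0], "twist": 0, "hand": 0},
  ],
)

```text
time: 7.6
tool_pos: [0.4704, -0.0387, 0.134]
tool_rot: [0.0, 0.985, 0.173, 0.003]
contact_force: [-0.1, -0.3, 4.0]
gripper_width: 0.712
grasp_force: 70.4
```

Call:
apply_moves(
  targets=[
    {"translation": [0, 0, 0.03], "twist": 0, "hand": 0},
    {"translation": [0, 0, 0.03], "twist": 0, "hand": 0},
    {"translation": [0, 0, 0], "twist": 0, "hand": 0},
  ],
)

```text
time: 7.9
tool_pos: [0.4701, -0.0388, 0.1278]
tool_rot: [0.0, 0.985, 0.173, 0.002]
contact_force: [-0.1, -0.3, 5.8]
gripper_width: 0.713
grasp_force: 71.0
```

Call:
apply_moves(
  targets=[
    {"translation": [0.01, 0, 0.05], "twist": 0, "hand": 0},
    {"translation": [0.015, 0, 0.05], "twist": 0, "hand": 0},
    {"translation": [0.015, 0, 0.05], "twist": 0, "hand": 0},
    {"translation": [0.02, 0, 0.05], "twist": 0, "hand": 0},
    {"translation": [0.02, 0, 0.04], "twist": 0, "hand": 0},
    {"translation": [0, 0, 0], "twist": 0, "hand": 0},
  ],
)

```text
time: 8.5
tool_pos: [0.476, -0.0363, 0.1042]
tool_rot: [0.0, 0.985, 0.174, -0.001]
contact_force: [-9.5, -1.2, 14.7]
gripper_width: 0.714
grasp_force: 75.2
```

```bash
python3 - <<'E'
from look import *
s=look("h2");print(rel(tcp(.115,11)))
E
```

```text
t 8.5 F [-9.5 -1.2 14.7] tau [0.02 0.95 0.08] w 0.714 tcp spine [24.  -0.4 43.2]
heading 20.03 pos [ 0.476  -0.0363  0.1042]
[ 0.025 -0.004  0.047]
```

View pics/h2.png

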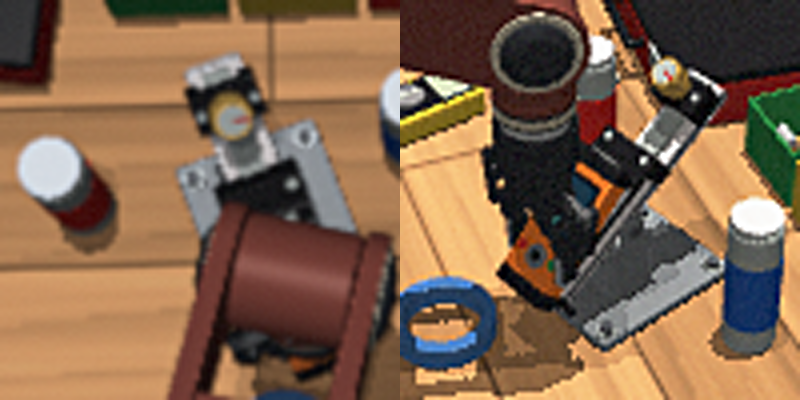

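The side view shows the tool pivoted almost parallel to the spine, with its tail at (530,285) near the ledge and its nose at (610,190) by the jaw. I have used up my picture views, so from here I check numerically, starting with the tool pose from its orange pixels.

```bash
cat > fitpose.py <<'E'
from look import *
from scipy.optimize import minimize
def orange():
    f=grab_frame("side"); h=cv2.cvtColor(np.ascontiguousarray(f),cv2.COLOR_RGB2HSV)
    m=(cv2.inRange(h,(6,130,60),(22,255,255))>0); z=np.zeros_like(m); z[150:240,285:345]=1; m&=z
    n,l,st,_=cv2.connectedComponentsWithStats(m.astype(np.uint8)); 
    return np.isin(l,[i for i in range(1,n) if st[i,4]>8])
def sil(N,phi,y=0,e=.011,sc=4):
    f=np.radians(phi);X=np.array([np.cos(f),0,-np.sin(f)]);Z=np.array([np.sin(f),0,np.cos(f)])
    P=[np.array([N,y,0])-a*X+b*Z+np.array([0,w,0]) for a in(e,.15-e) for b in(0,.024) for w in(-.031,.031)]
    uv=proj("side",np.array(P)@Rs.T+t0)
    im=np.zeros((400*sc,640*sc),np.uint8);cv2.fillConvexPoly(im,cv2.convexHull(((uv+.5)*sc).astype(np.int32)),255)
    return cv2.resize(im,(640,400),interpolation=cv2.INTER_AREA)/255.
def fit(m,ys=(0,),Ns=np.arange(.08,.166,.003),ph=np.arange(-2,40,2.)):
    d=cv2.distanceTransform((~m).astype(np.uint8),cv2.DIST_L2,3)
    out=[]
    for N in Ns:
        for p in ph:
            for y in ys:
                S=sil(N,p,y); out.append(((m*(1-S)).sum()*5+(S.sum()-(m*S).sum())*.3,N,p,y))
    return sorted(out)[:6]
E
python3 - <<'E'
from fitpose import *
m=orange();v,u=np.nonzero(m);print(m.sum(),u.min(),u.max(),v.min(),v.max())
for r in fit(m): print(np.round(r,4))
for i in (u.argmin(),u.argmax(),v.argmin(),v.argmax()): print(u[i],v[i])
for q in("jaw_face","jaw"):
  print([(tospine(d["point"]).round(4),round(d["score"],2)) for d in recognise("side",q)])
E
```

```text
1845 285 344 150 239
[ 8.1606922e+03  8.0000000e-02 -2.0000000e+00  0.0000000e+00]
[8.1913306e+03 8.0000000e-02 0.0000000e+00 0.0000000e+00]
[8.1940208e+03 8.0000000e-02 2.0000000e+00 0.0000000e+00]
[8.208329e+03 8.000000e-02 4.000000e+00 0.000000e+00]
[ 8.2104082e+03  8.3000000e-02 -2.0000000e+00  0.0000000e+00]
[8.2164573e+03 8.3000000e-02 0.0000000e+00 0.0000000e+00]
285 165
344 170
324 150
286 239
[(array([0.1546, 0.0052, 0.02  ]), 0.61), (array([-0.052 , -0.3778, -0.0052]), 0.49)]
[(array([ 0.172 , -0.0098,  0.0137]), 0.6), (array([0.1546, 0.007 , 0.0237]), 0.47)]
```

```bash
sed -i 's/(6,130,60),(22/(5,200,70),(20/' fitpose.py; python3 - <<'E'
from fitpose import *
m=orange();v,u=np.nonzero(m);print(m.sum(),u.min(),u.max(),v.min(),v.max())
for r in fit(m): print(np.round(r,4))
for r in range(v.min(),v.max()+1,1): print(r,"".join(".#"[int(x)] for x in m[r,285:345]))
E
```

```text
154 297 325 176 209
[1.722675e+02 1.280000e-01 1.200000e+01 0.000000e+00]
[1.738224e+02 1.220000e-01 1.200000e+01 0.000000e+00]
[1.739239e+02 1.250000e-01 1.200000e+01 0.000000e+00]
[1.748459e+02 1.280000e-01 1.000000e+01 0.000000e+00]
[1.769227e+02 1.310000e-01 1.200000e+01 0.000000e+00]
[1.770922e+02 1.280000e-01 1.400000e+01 0.000000e+00]
176 .............................##.............................
177 .............................####...........................
178 ..............................####..........................
179 ................................####........................
180 .................................####.......................
181 ..................................#####.....................
182 ...................................######...................
183 ...................................#####....................
184 ..................................#####.....................
185 ..................................#####.....................
186 ..................................####......................
187 ...................................##
[... 753 characters left out ...]
..####......#.....................................
200 ............####............................................
201 .............####....#......................................
202 ..............####.###......................................
203 ...............########.....................................
204 ................#######.....................................
205 .................######.....................................
206 ...................#####....................................
207 ....................#####...................................
208 .....................####...................................
209 ........................#...................................
```

Call:
apply_moves(
  targets=[
    {"translation": [0.041, 0, -0.015], "twist": 0, "hand": 0},
    {"translation": [0, 0, 0], "twist": 0, "hand": 0},
  ],
)

```text
time: 9.0
tool_pos: [0.4762, -0.0362, 0.1042]
tool_rot: [0.001, 0.985, 0.174, -0.006]
contact_force: [-22.0, -6.4, 17.7]
gripper_width: 0.713
grasp_force: 76.4
```

Call:
apply_moves(
  targets=[
    {"translation": [0.041, 0, -0.015], "twist": 0, "hand": 0},
    {"translation": [0, 0, 0], "twist": 0, "hand": 0},
  ],
)

```text
time: 9.2
tool_pos: [0.4766, -0.036, 0.1042]
tool_rot: [0.002, 0.985, 0.174, -0.012]
contact_force: [-33.4, -13.6, 21.4]
gripper_width: 0.709
grasp_force: 77.8
```

Call:
apply_moves(
  targets=[
    {"translation": [0.041, 0, -0.029], "twist": 0, "hand": 0},
    {"translation": [0, 0, 0], "twist": 0, "hand": 0},
  ],
)

```text
time: 9.4
tool_pos: [0.4785, -0.0351, 0.1061]
tool_rot: [0.002, 0.985, 0.174, -0.014]
contact_force: [-38.0, -15.6, 21.4]
gripper_width: 0.706
grasp_force: 77.7
```

```bash
cat >> fitpose.py <<'E'
def st():
    s=look(None);print("F spine",(Rs.T@s["contact_force"]).round(1),"tau spine",(Rs.T@s["ft_torque"]).round(2))
def jawpos():
    print([(tospine(d["point"]).round(4),round(d["score"],2)) for d in recognise("side","jaw")])
E
python3 - <<'E'
from fitpose import *
st();m=orange();print(m.sum())
for r in fit(m,ph=np.arange(4,22,2)): print(np.round(r,4))
jawpos()
E
```

```text
t 9.4 F [-38.  -15.6  21.4] tau [-2.22  5.07 -0.29] w 0.706 tcp spine [27.3 -0.1 43.2]
heading 20.02 pos [ 0.4785 -0.0351  0.1061]
F spine [-21.4  -1.7  41.1] tau spine [-0.46  5.52 -0.03]
157
[1.673973e+02 1.310000e-01 1.200000e+01 0.000000e+00]
[1.677302e+02 1.280000e-01 1.200000e+01 0.000000e+00]
[1.700996e+02 1.340000e-01 1.000000e+01 0.000000e+00]
[1.707169e+02 1.250000e-01 1.200000e+01 0.000000e+00]
[1.712404e+02 1.310000e-01 1.000000e+01 0.000000e+00]
[1.719714e+02 1.280000e-01 1.000000e+01 0.000000e+00]
[(array([ 0.1736, -0.012 ,  0.0143]), 0.49)]
```

Progress is blocked: I commanded 15 mm and it moved 3 mm. I back off the load and raise the hand slightly before diagnosing.

Call:
apply_moves(
  targets=[
    {"translation": [-0.1, 0, 0], "twist": 0, "hand": 0},
    {"translation": [0, 0, -0.05], "twist": 0, "hand": 0},
    {"translation": [0, 0, 0], "twist": 0, "hand": 0},
  ],
)

```text
time: 9.9
tool_pos: [0.4783, -0.0351, 0.1132]
tool_rot: [-0.0, 0.985, 0.173, 0.0]
contact_force: [0.1, 0.6, -1.5]
gripper_width: 0.708
grasp_force: 74.1
```

```bash
python3 - <<'E'
from fitpose import *
st();m=orange()
f=grab_frame("side")
c,_=cv2.findContours(m.astype(np.uint8),cv2.RETR_EXTERNAL,cv2.CHAIN_APPROX_NONE)
for q in c: print("blob",cv2.contourArea(q),cv2.approxPolyDP(q,1.2,True)[:,0].tolist())
for N,p in((.105,15),(.115,13),(.128,12),(.120,18)):
    a=np.radians(p);X=np.array([np.cos(a),0,-np.sin(a)]);Z=np.array([np.sin(a),0,np.cos(a)])
    pts=[np.array([N,0,0])-d*X+.024*Z+np.array([0,w,0]) for d in(.014,.136) for w in(.031,-.031)]
    print(N,p,"nose L,R tail L,R",proj("side",np.array(pts)@Rs.T+t0).round(1).tolist())
for d in recognise("side","scan_tool"): print(tospine(d["point"]).round(4),round(d["score"],2))
for d in regions_of("side","scan_tool")[:1]:
    mm=d["pixels"]&(np.indices((400,640))[1]<345); h=cv2.convexHull(np.argwhere(mm)[:,::-1].astype(np.int32)); print("net",round(d["score"],2),mm.sum(),cv2.approxPolyDP(h,1.5,True)[:,0].tolist())
for d in regions_of("side","jaw")[:1]:
    h=cv2.convexHull(np.argwhere(d["pixels"])[:,::-1].astype(np.int32)); print("jaw",round(d["score"],2),d["pixels"].sum(),cv2.approxPolyDP(h,1.5,True)[:,0].tolist())
for o in(0,.01,.02): print("jaw top quad",o,proj("side",np.array([(.138+o,.035,.034),(.156+o,.035,.034),(.156+o,-.035,.034),(.138+o,-.035,.034),(.117+o,.035,.041),(.117+o,-.035,.041)])@Rs.T+t0).round(1).tolist())
E
```

```text
t 9.9 F [ 0.1  0.6 -1.5] tau [-0.02  0.08  0.  ] w 0.708 tcp spine [31.2 -0.  49.1]
heading 19.97 pos [ 0.4783 -0.0351  0.1132]
F spine [-0.6  0.6 -1.4] tau spine [ 0.01  0.08 -0.  ]
blob 79.0 [[303, 187], [297, 198], [304, 204], [310, 206], [306, 199], [301, 199], [300, 196], [304, 192], [308, 197], [308, 194]]
blob 40.0 [[315, 173], [315, 175], [321, 180], [319, 182], [321, 186], [320, 188], [325, 180]]
0.105 15 nose L,R tail L,R [[313.6, 179.2], [324.4, 187.2], [290.2, 201.0], [300.7, 209.8]]
0.115 13 nose L,R tail L,R [[315.1, 177.4], [325.9, 185.3], [292.1, 199.7], [302.6, 208.4]]
0.128 12 nose L,R tail L,R [[317.1, 174.8], [328.0, 182.6], [294.4, 197.4], [305.0, 206.0]]
0.12 18 nose L,R tail L,R [[316.2, 175.8], [327.1, 183.7], [292.3, 196.5], [302.9, 205.2]]
[ 0.0393 -0.0064  0.0539] 0.61
[-0.263  -0.5423  0.1505] 0.6
net 0.9 600 [[344, 384], [318, 372], [327, 351], [344, 359]]
jaw 0.7 181 [[340, 164], [336, 179], [327, 180], [320, 169], [336, 163]]
jaw top quad 0 [[318.5, 169.5], [321.5, 165.8], [334.0, 174.4], [331.0, 178.3], [314.3, 173.2], [326.7, 182.1]]
jaw top quad 0.01 [[320.2, 167.4], [323.1, 163.7], [335.7, 172.3], [332.7, 176.2], [315.9, 171.1], [328.4, 180.0]]
jaw top quad 0.02 [[321.8, 165.3], [324.7, 161.6], [337.4, 170.1], [334.3, 174.0], [317.5, 169.0], [330.0, 177.8]]
```

Call:
apply_moves(
  targets=[
    {"translation": [-0.1, 0, 0], "twist": 0, "hand": 0},
    {"translation": [-0.3, 0, -0.3], "twist": 0, "hand": 0},
    {"translation": [-0.1, 0, -0.4], "twist": 0, "hand": 0},
    {"translation": [0, 0, 0], "twist": 0, "hand": 0},
    {"translation": [0, 0, 0], "twist": 0, "hand": 0},
  ],
)

```text
time: 10.75
tool_pos: [0.4313, -0.0527, 0.1843]
tool_rot: [0.001, 0.985, 0.173, 0.001]
contact_force: [0.2, -0.1, -4.6]
gripper_width: 0.708
grasp_force: 74.4
```

```bash
cat > free.py <<'E'
# fit held tool relative to TCP: G (from tail), pitch, height offset of TCP above back, lateral
from fitpose import *
from scipy.optimize import differential_evolution
def corners(s,G,a,zt,y,e,back0=0.):
    x=rot(s["tool_rot"])[:,0];x=np.array([x[0],x[1],0])/np.hypot(x[0],x[1]);Y=np.cross([0,0,1],x);ZZ=np.array([0,0,1.])
    f=np.radians(a);X=np.cos(f)*x+np.sin(f)*ZZ;Z=-np.sin(f)*x+np.cos(f)*ZZ
    # pivot: TCP - 5mm*ZZ is at tool coords (G, zt-.005)
    o=s["tool_pos"]-.005*ZZ-(zt-.005)*Z-G*X
    return np.array([o+l*X+b*Z+(w+y)*Y for l in(e,.15-e) for b in(0,.024) for w in(-.031,.031)])
def sil2(P,sc=4):
    uv=proj("side",P);im=np.zeros((400*sc,640*sc),np.uint8);cv2.fillConvexPoly(im,cv2.convexHull(((uv+.5)*sc).astype(np.int32)),255)
    return cv2.resize(im,(640,400),interpolation=cv2.INTER_AREA)/255.
def omask(f,win):
    h=cv2.cvtColor(np.ascontiguousarray(f),cv2.COLOR_RGB2HSV);m=cv2.inRange(h,(5,190,60),(20,255,255))>0
    z=np.zeros_like(m);z[win[1]:win[3],win[0]:win[2]]=1;return m&z
E
python3 - <<'E'
from free import *
st();s=state();f=grab_frame("side")
c=proj("side",s["tool_pos"])[0];print(c.round(1))
win=(int(c[0]-35),int(c[1]-35),int(c[0]+45),int(c[1]+35))
m=omask(f,win);print(m.sum())
def cost(p):
    S=sil2(corners(s,p[0],p[1],p[2],0,.014)); return (m*(1-S)).sum()*4+((1-m)*S).sum()*.4
r=differential_evolution(cost,[(.02,.08),(0,35),(.005,.035)],seed=1,maxiter=30,popsize=10)
print(r.x.round(4),r.fun)
cs,_=cv2.findContours(m.astype(np.uint8),cv2.RETR_EXTERNAL,cv2.CHAIN_APPROX_NONE)
for q in cs:
    if len(q)>6: print("blob",cv2.contourArea(q),cv2.approxPolyDP(q,1.2,True)[:,0].tolist())
print(proj("side",corners(s,*r.x,0,.014)).round(1).tolist())
print("model",proj("side",corners(s,.0507,22,.0202,0,.014)).round(1).tolist())
E
```

```text
t 10.75 F [ 0.2 -0.1 -4.6] tau [-0.01  0.09 -0.01] w 0.708 tcp spine [ 30.9  -0.6 136.2]
heading 19.96 pos [ 0.4313 -0.0527  0.1843]
F spine [-2.5 -0.1 -3.8] tau spine [ 0.02  0.09 -0.02]
[293. 187.]
204
[4.1900e-02 3.4996e+01 2.2500e-02] 214.7435294117647
blob 127.5 [[290, 179], [284, 190], [297, 199], [299, 197], [298, 198], [294, 192], [296, 187]]
blob 58.5 [[303, 163], [302, 165], [309, 170], [307, 174], [308, 181], [314, 171]]
[[296.2, 200.5], [285.5, 191.8], [292.8, 198.2], [282.0, 189.3], [317.6, 172.9], [306.3, 164.9], [314.5, 170.1], [303.1, 162.0]]
model [[292.7, 202.0], [282.0, 193.2], [290.2, 198.5], [279.4, 189.6], [317.2, 178.0], [306.0, 169.9], [315.1, 174.2], [303.8, 166.1]]
```

```bash
python3 - <<'E'
from free import *
s=state();f=grab_frame("side")
c=proj("side",s["tool_pos"])[0]
win=(int(c[0]-35),int(c[1]-35),int(c[0]+45),int(c[1]+35));m=omask(f,win)
# corner observations: tail L top, nose L top, nose R top ; tail R top ~ (295.5,198)
obs=np.array([[283.8,190.2],[295.0,198.0],[302.7,163.3],[314.3,171]])
for e in(.012,.014,.016):
    g=lambda p:(proj("side",corners(s,*p,e)[[3,2,7,6]])-obs).ravel()
    r=least_squares(g,[.045,25,.02,0],x_scale=[.01,5,.01,.01]) if 0 else __import__("scipy.optimize",fromlist=["x"]).least_squares(g,[.045,25,.02,0],x_scale=[.01,5,.01,.01])
    print(e,r.x.round(4),r.fun.reshape(-1,2).round(1).tolist())
def cost(p):
    S=sil2(corners(s,*p,.014)); return (m*(1-S)).sum()*4+((1-m)*S).sum()*.4
r=differential_evolution(cost,[(.02,.08),(0,60),(.005,.035),(-.01,.01)],seed=1,maxiter=30,popsize=10);print(r.x.round(4),r.fun)
E
```

```text
0.012 [ 0.0463 38.808   0.1099  0.0627] [[0.5, -0.0], [-0.7, 0.3], [0.6, -0.0], [-0.4, -0.2]]
0.014 [4.46000e-02 3.87871e+01 7.96000e-02 3.87000e-02] [[0.4, -0.2], [-0.5, 0.4], [0.4, -0.1], [-0.3, -0.1]]
0.016 [4.2900e-02 3.8764e+01 4.9500e-02 1.4800e-02] [[0.3, -0.4], [-0.3, 0.4], [0.2, -0.1], [-0.2, 0.1]]
[4.40000e-02 4.48061e+01 3.43000e-02 9.40000e-03] 229.98901960784315
```

The held tool is now pitched about 40°, steeper than the spine. So the nose came straight down onto the jaw's lip, not under it, and the tail jammed on the ledge. To fix that, I press the tail lightly on free bench to bring the pitch back to about 24°, then re-enter from down the slope.

Call:
apply_moves(
  targets=[
    {"translation": [-0.254, 0.394, 0], "twist": 0, "hand": 0},
    {"translation": [-0.254, 0.394, 0], "twist": 0, "hand": 0},
    {"translation": [-0.254, 0.394, 0], "twist": 0, "hand": 0},
    {"translation": [0, 0, 0.4], "twist": 0, "hand": 0},
    {"translation": [0, 0, 0.4], "twist": 0, "hand": 0},
    {"translation": [0, 0, 0.3], "twist": 0, "hand": 0},
    {"translation": [0, 0, 0], "twist": 0, "hand": 0},
    {"translation": [0, 0, 0], "twist": 0, "hand": 0},
  ],
)

```text
time: 11.75
tool_pos: [0.3995, -0.189, 0.0725]
tool_rot: [-0.001, 0.985, 0.174, -0.001]
contact_force: [0.3, -0.2, -2.1]
gripper_width: 0.712
grasp_force: 74.1
```

```bash
cat >> free.py <<'E'
from scipy.optimize import least_squares
def fitheld(y=0,zt=.0202):
    s=state();f=grab_frame("side");c=proj("side",s["tool_pos"])[0]
    win=(int(c[0]-60),int(c[1]-50),int(c[0]+70),int(c[1]+50));m=omask(f,win)
    best=None
    def cost(p):
        S=sil2(corners(s,p[0],p[1],zt,p[2],.014)); return (m*(1-S)).sum()*4+((1-m)*S).sum()*.4
    r=differential_evolution(cost,[(.03,.06),(0,60),(-.004,.004)],seed=1,maxiter=25,popsize=10)
    cs,_=cv2.findContours(m.astype(np.uint8),cv2.RETR_EXTERNAL,cv2.CHAIN_APPROX_NONE)
    print("G,pitch,y",r.x.round(4),"cost",round(r.fun),"n",m.sum())
    for q in cs:
        if cv2.contourArea(q)>10: print("blob",cv2.approxPolyDP(q,1.2,True)[:,0].tolist())
    print("TLr TLl NLr NLl",proj("side",corners(s,r.x[0],r.x[1],zt,r.x[2],.014)[[2,3,6,7]]).round(1).tolist())
E
python3 -c "
from free import *
st();fitheld()"
```

```text
t 11.75 F [ 0.3 -0.2 -2.1] tau [-0.02  0.05 -0.05] w 0.712 tcp spine [ -95.7 -117.9   88.4]
heading 20.0 pos [ 0.3995 -0.189   0.0725]
F spine [-1.  -0.3 -1.8] tau spine [-0.03  0.06 -0.04]
G,pitch,y [ 4.34000e-02  4.31013e+01 -2.50000e-03] cost 214 n 191
blob [[296, 229], [290, 240], [300, 249], [304, 250], [305, 248], [300, 242], [297, 243], [294, 240], [295, 236], [299, 235]]
blob [[310, 214], [310, 217], [316, 221], [312, 227], [315, 231], [321, 221], [318, 221]]
TLr TLl NLr NLl [[299.5, 250.7], [288.3, 240.2], [319.2, 220.7], [307.3, 210.9]]
```

Call:
apply_moves(
  targets=[
    {"translation": [0, 0, 0.12], "twist": 0, "hand": 0},
    {"translation": [0, 0, 0.1], "twist": 0, "hand": 0},
    {"translation": [0, 0, 0], "twist": 0, "hand": 0},
  ],
)

```text
time: 12.2
tool_pos: [0.3987, -0.1886, 0.0494]
tool_rot: [-0.001, 0.985, 0.174, -0.001]
contact_force: [0.4, -0.1, -3.8]
gripper_width: 0.712
grasp_force: 74.1
```

Call:
apply_moves(
  targets=[
    {"translation": [0, 0, 0.025], "twist": 0, "hand": 0},
    {"translation": [0, 0, 0.025], "twist": 0, "hand": 0},
    {"translation": [0, 0, 0], "twist": 0, "hand": 0},
  ],
)

```text
time: 12.5
tool_pos: [0.4002, -0.1895, 0.0472]
tool_rot: [-0.0, 0.985, 0.173, -0.0]
contact_force: [-3.7, 2.5, 4.1]
gripper_width: 0.711
grasp_force: 75.3
```

Call:
apply_moves(
  targets=[
    {"translation": [0, 0, 0.025], "twist": 0, "hand": 0},
    {"translation": [0, 0, 0], "twist": 0, "hand": 0},
  ],
)

```text
time: 12.7
tool_pos: [0.401, -0.1895, 0.0466]
tool_rot: [-0.001, 0.985, 0.173, 0.0]
contact_force: [-5.1, 7.5, 16.3]
gripper_width: 0.709
grasp_force: 76.6
```

```bash
python3 -c "
from free import *
st();fitheld()"
```

```text
t 12.7 F [-5.1  7.5 16.3] tau [ 1.24  1.5  -0.15] w 0.709 tcp spine [-109.5 -118.9   66.4]
heading 19.96 pos [ 0.401  -0.1895  0.0466]
F spine [ 7.4  8.8 14.6] tau spine [ 1.28  0.99 -1.09]
G,pitch,y [ 4.26000e-02  4.52212e+01 -1.40000e-03] cost 215 n 189
blob [[297, 234], [290, 245], [300, 254], [304, 255], [302, 249], [300, 248], [302, 245], [301, 241], [302, 245], [299, 248], [295, 246], [295, 242], [299, 240]]
blob [[310, 220], [310, 222], [316, 227], [313, 232], [315, 237], [321, 227]]
TLr TLl NLr NLl [[299.8, 255.7], [288.8, 245.2], [318.5, 226.0], [306.8, 216.2]]
```

Call:
apply_moves(
  targets=[
    {"translation": [0, 0, 0.03], "twist": 0, "hand": 0},
    {"translation": [0, 0, 0.02], "twist": 0, "hand": 0},
    {"translation": [0, 0, 0], "twist": 0, "hand": 0},
  ],
)

```text
time: 13.15
tool_pos: [0.404, -0.1892, 0.0446]
tool_rot: [-0.001, 0.985, 0.173, 0.003]
contact_force: [-2.7, 16.4, 30.1]
gripper_width: 0.711
grasp_force: 78.9
```

```bash
python3 -c "
from free import *
st();fitheld()"
```

```text
t 13.15 F [-2.7 16.4 30.1] tau [ 2.7   1.24 -0.24] w 0.711 tcp spine [-108.2 -119.7   63.1]
heading 19.89 pos [ 0.404  -0.1892  0.0446]
F spine [19.8 16.4 22.9] tau spine [ 2.29  0.25 -1.89]
G,pitch,y [ 4.30000e-02  3.52263e+01 -3.00000e-04] cost 192 n 196
blob [[297, 235], [291, 245], [299, 253], [304, 255], [303, 249], [301, 247], [297, 248], [295, 245], [296, 242], [300, 240]]
blob [[311, 219], [311, 221], [318, 228], [314, 233], [316, 238], [322, 227]]
TLr TLl NLr NLl [[299.8, 255.0], [288.8, 244.6], [321.7, 226.7], [310.0, 217.0]]
```

Call:
apply_moves(
  targets=[
    {"translation": [0.03, 0, 0], "twist": 0, "hand": 0},
    {"translation": [0.03, 0, 0.01], "twist": 0, "hand": 0},
    {"translation": [0.02, 0, 0.01], "twist": 0, "hand": 0},
    {"translation": [0, 0, 0], "twist": 0, "hand": 0},
  ],
)

```text
time: 13.7
tool_pos: [0.4103, -0.1871, 0.0407]
tool_rot: [0.0, 0.985, 0.173, 0.002]
contact_force: [-3.0, 8.9, 19.0]
gripper_width: 0.715
grasp_force: 77.7
```

```bash
python3 -c "
from free import *
st();fitheld()"
```

```text
t 13.7 F [-3.   8.9 19. ] tau [ 1.34  0.97 -0.19] w 0.715 tcp spine [-105.  -119.8   56.1]
heading 19.95 pos [ 0.4103 -0.1871  0.0407]
F spine [11.   9.4 15.4] tau spine [ 1.19  0.46 -1.07]
G,pitch,y [ 4.12000e-02  3.21171e+01 -1.00000e-04] cost 217 n 215
blob [[299, 234], [292, 244], [305, 255], [305, 248], [302, 247], [305, 244], [303, 241], [304, 244], [302, 247], [299, 248], [297, 246], [297, 242], [301, 239]]
blob [[312, 218], [312, 220], [321, 228], [317, 233], [317, 239], [325, 229]]
TLr TLl NLr NLl [[301.6, 254.1], [290.5, 243.7], [324.1, 226.4], [312.5, 216.9]]
```

Call:
apply_moves(
  targets=[
    {"translation": [0.03, 0, 0.01], "twist": 0, "hand": 0},
    {"translation": [0.02, 0, 0.01], "twist": 0, "hand": 0},
    {"translation": [0.02, 0, 0.01], "twist": 0, "hand": 0},
    {"translation": [0, 0, 0], "twist": 0, "hand": 0},
  ],
)

```text
time: 14.25
tool_pos: [0.4156, -0.1852, 0.0366]
tool_rot: [0.001, 0.985, 0.174, 0.0]
contact_force: [-3.9, 4.1, 13.7]
gripper_width: 0.709
grasp_force: 77.9
```

```bash
python3 -c "
from free import *
st();fitheld()"
```

```text
t 14.25 F [-3.9  4.1 13.7] tau [ 0.47  1.39 -0.14] w 0.709 tcp spine [-102.8 -119.8   49.6]
heading 20.0 pos [ 0.4156 -0.1852  0.0366]
F spine [ 6.   5.2 12.5] tau spine [ 0.67  1.14 -0.64]
G,pitch,y [4.25000e-02 2.59382e+01 1.10000e-03] cost 208 n 215
blob [[300, 235], [293, 244], [305, 255], [307, 253], [306, 248], [304, 246], [299, 247], [297, 244], [301, 239], [303, 240]]
blob [[314, 219], [314, 221], [323, 229], [319, 233], [318, 240], [327, 229]]
TLr TLl NLr NLl [[302.3, 253.6], [291.3, 243.3], [326.2, 227.4], [314.6, 217.9]]
```

Pitch is now about 25°, so the bottom end is about 10° off the spine, inside the 8 to 15° window. Lifting, then re-entering.

Call:
apply_moves(
  targets=[
    {"translation": [0, 0, -0.3], "twist": 0, "hand": 0},
    {"translation": [0, 0, -0.5], "twist": 0, "hand": 0},
    {"translation": [0, 0, -0.5], "twist": 0, "hand": 0},
    {"translation": [0, 0, -0.2], "twist": 0, "hand": 0},
    {"translation": [0, 0, 0], "twist": 0, "hand": 0},
  ],
)

```text
time: 14.9
tool_pos: [0.4164, -0.1859, 0.1885]
tool_rot: [0.003, 0.985, 0.174, 0.004]
contact_force: [0.0, -0.2, -4.3]
gripper_width: 0.714
grasp_force: 75.8
```

```bash
sed -i 's/^G,ZP.*/G,ZP,ZT=.043,.015,.0202/' way.py; cat >> way.py <<'E'
def tcph(N,phi,h): return tcp(N,phi)+Rs[:,2]*h
E
python3 - <<'E'
from free import *
st();fitheld();s=state()
P0=None
for N,h in((.09,.07),(.098,.01),(.112,.004),(.118,0),(.151,0)):
    P=tcph(N,10,h);print(N,h,P.round(4),tospine(P).round(4),rel(P), None if P0 is None else (rot(s["tool_rot"]).T@(P-P0)*10).round(3));P0=P
P=tcph(.151,0,0);print((rot(s["tool_rot"]).T@(P-P0)*10).round(3))
E
```

```text
t 14.9 F [ 0.  -0.2 -4.3] tau [-0.02  0.07  0.  ] w 0.714 tcp spine [ -15.3 -120.8  173.6]
heading 19.98 pos [ 0.4164 -0.1859  0.1885]
F spine [-2.5 -0.2 -3.5] tau spine [0.   0.07 0.  ]
G,pitch,y [4.19000e-02 2.62208e+01 1.10000e-03] cost 213 n 255
blob [[298, 204], [289, 214], [303, 226], [305, 223], [304, 218], [301, 217], [303, 212]]
blob [[313, 188], [311, 190], [312, 189], [322, 197], [317, 203], [317, 210], [327, 199]]
TLr TLl NLr NLl [[299.7, 224.1], [287.8, 213.8], [325.5, 196.0], [313.0, 186.6]]
0.09 0.07 [ 0.4151 -0.0579  0.1375] [-0.0098  0.      0.1076] [ 0.45  -1.174  0.441] None
0.098 0.01 [ 0.4536 -0.044   0.093 ] [-0.0018  0.      0.0476] [ 0.861 -1.172  0.886] [0.411 0.002 0.445]
0.112 0.004 [ 0.4677 -0.0389  0.0961] [0.0122 0.     0.0416] [ 1.01  -1.172  0.855] [ 0.149  0.    -0.031]
0.118 0 [ 0.4744 -0.0365  0.0963] [0.0182 0.     0.0376] [ 1.082 -1.172  0.853] [ 0.072  0.    -0.002]
0.151 0 [ 0.4999 -0.0273  0.1152] [ 0.0512 -0.      0.0376] [ 1.352 -1.172  0.663] [ 0.27 -0.   -0.19]
[0.071 0.001 0.174]
```

Call:
apply_moves(
  targets=[
    {"translation": [0, -0.391, 0], "twist": 0, "hand": 0},
    {"translation": [0, -0.391, 0], "twist": 0, "hand": 0},
    {"translation": [0, -0.391, 0], "twist": 0, "hand": 0},
    {"translation": [0.2, 0, 0.2], "twist": 0, "hand": 0},
    {"translation": [0.2, 0, 0.2], "twist": 0, "hand": 0},
    {"translation": [0.05, 0, 0.04], "twist": 0, "hand": 0},
    {"translation": [0, 0, 0], "twist": 0, "hand": 0},
    {"translation": [0, 0, 0], "twist": 0, "hand": 0},
  ],
)

```text
time: 15.85
tool_pos: [0.4155, -0.0589, 0.1389]
tool_rot: [-0.0, 0.985, 0.173, -0.001]
contact_force: [0.0, -0.4, -3.1]
gripper_width: 0.709
grasp_force: 75.5
```

```bash
python3 - <<'E'
from free import *
st();fitheld();print(rel(tcph(.098,10,.01)))
E
```

```text
t 15.85 F [ 0.  -0.4 -3.1] tau [0.01 0.08 0.01] w 0.709 tcp spine [ -8.9  -1.  108.7]
heading 19.97 pos [ 0.4155 -0.0589  0.1389]
F spine [-1.9 -0.4 -2.5] tau spine [ 0.04  0.07 -0.02]
G,pitch,y [4.20000e-02 2.77494e+01 9.00000e-04] cost 194 n 221
blob [[287, 191], [280, 200], [292, 210], [294, 208], [293, 203], [291, 201], [288, 203], [285, 200], [285, 197], [288, 195], [291, 195], [292, 197], [292, 195]]
blob [[302, 176], [298, 180], [301, 177], [310, 184], [305, 189], [305, 196], [314, 185]]
TLr TLl NLr NLl [[289.5, 208.3], [278.9, 199.3], [312.8, 182.5], [301.7, 174.3]]
[ 0.403 -0.016  0.473]
```

Call:
apply_moves(
  targets=[
    {"translation": [0.1, -0.01, 0.12], "twist": 0, "hand": 0},
    {"translation": [0.1, 0, 0.12], "twist": 0, "hand": 0},
    {"translation": [0.1, 0, 0.12], "twist": 0, "hand": 0},
    {"translation": [0.1, 0, 0.09], "twist": 0, "hand": 0},
    {"translation": [0, 0, 0], "twist": 0, "hand": 0},
    {"translation": [0, 0, 0], "twist": 0, "hand": 0},
  ],
)

```text
time: 16.6
tool_pos: [0.4534, -0.0444, 0.0952]
tool_rot: [0.0, 0.985, 0.173, 0.0]
contact_force: [0.6, 0.1, -3.2]
gripper_width: 0.71
grasp_force: 75.5
```

```bash
python3 - <<'E'
from free import *
st();fitheld();print(rel(tcph(.098,9,.01)),rel(tcph(.112,9,.004)),rel(tcph(.118,9,0)))
E
```

```text
t 16.6 F [ 0.6  0.1 -3.2] tau [-0.07  0.1  -0.05] w 0.71 tcp spine [-0.8 -0.3 49.6]
heading 19.97 pos [ 0.4534 -0.0444  0.0952]
F spine [-1.4 -0.1 -3. ] tau spine [-0.05  0.12 -0.03]
G,pitch,y [ 4.25000e-02  2.99273e+01 -1.00000e-03] cost 201 n 208
blob [[298, 194], [290, 204], [302, 213], [303, 210], [300, 206], [302, 200], [299, 198]]
blob [[310, 180], [308, 183], [311, 182], [319, 188], [314, 194], [314, 200], [322, 190]]
TLr TLl NLr NLl [[299.3, 212.4], [288.9, 203.7], [321.2, 187.0], [310.3, 178.9]]
[ 0.007 -0.005  0.044] [ 0.156 -0.004  0.013] [ 0.229 -0.004  0.011]
```

Call:
apply_moves(
  targets=[
    {"translation": [0.05, -0.003, 0.04], "twist": 0, "hand": 0},
    {"translation": [0.05, 0, 0], "twist": 0, "hand": 0},
    {"translation": [0.05, 0, -0.01], "twist": 0, "hand": 0},
    {"translation": [0, 0, 0], "twist": 0, "hand": 0},
  ],
)

```text
time: 17.15
tool_pos: [0.4684, -0.0386, 0.0921]
tool_rot: [0.0, 0.985, 0.174, 0.0]
contact_force: [0.0, -0.2, -3.2]
gripper_width: 0.716
grasp_force: 75.6
```

Call:
apply_moves(
  targets=[
    {"translation": [0, 0, 0.03], "twist": 0, "hand": 0},
    {"translation": [0, 0, 0], "twist": 0, "hand": 0},
  ],
)

```text
time: 17.35
tool_pos: [0.467, -0.0386, 0.0881]
tool_rot: [-0.0, 0.985, 0.174, -0.001]
contact_force: [-0.7, 0.1, -3.2]
gripper_width: 0.713
grasp_force: 75.6
```

```bash
python3 - <<'E'
from free import *
st();fitheld();print(rel(tcph(.112,9,.0)),rel(tcph(.118,9,0)))
E
```

```text
t 17.35 F [-0.7  0.1 -3.2] tau [-0.    0.07  0.01] w 0.713 tcp spine [ 7.3  0.5 35.3]
heading 19.99 pos [ 0.467  -0.0386  0.0881]
F spine [-2.3  0.4 -2.2] tau spine [0.02 0.06 0.  ]
G,pitch,y [4.2000e-02 2.7734e+01 7.0000e-04] cost 190 n 203
blob [[300, 194], [293, 203], [305, 213], [305, 206], [300, 206], [297, 203], [301, 198], [305, 200], [304, 203], [306, 202]]
blob [[313, 180], [311, 183], [313, 181], [321, 188], [317, 194], [317, 199], [325, 189]]
TLr TLl NLr NLl [[302.1, 211.3], [291.7, 202.6], [324.2, 186.6], [313.4, 178.7]]
[ 0.031  0.004 -0.025] [ 0.081  0.004 -0.059]
```

Call:
apply_moves(
  targets=[
    {"translation": [-0.01, 0.005, -0.03], "twist": 0, "hand": 0},
    {"translation": [0.05, 0, -0.035], "twist": 0, "hand": 0},
    {"translation": [0.05, 0, -0.03], "twist": 0, "hand": 0},
    {"translation": [0.03, 0, 0], "twist": 0, "hand": 0},
    {"translation": [0, 0, 0], "twist": 0, "hand": 0},
  ],
)

```text
time: 18.0
tool_pos: [0.4796, -0.0349, 0.0985]
tool_rot: [0.0, 0.985, 0.174, 0.0]
contact_force: [0.6, 0.0, -2.9]
gripper_width: 0.714
grasp_force: 75.4
```

```bash
python3 - <<'E'
from free import *
st();fitheld()
E
```

```text
t 18.0 F [ 0.6  0.  -2.9] tau [0.01 0.15 0.02] w 0.714 tcp spine [23.9 -0.3 36.4]
heading 20.0 pos [ 0.4796 -0.0349  0.0985]
F spine [-1.2 -0.2 -2.7] tau spine [ 0.06  0.14 -0.02]
G,pitch,y [4.22000e-02 2.59658e+01 1.80000e-03] cost 188 n 191
blob [[304, 190], [296, 200], [308, 209], [308, 203], [300, 200], [303, 195], [305, 195], [308, 199]]
blob [[316, 177], [315, 178], [324, 185], [320, 190], [320, 195], [328, 186]]
TLr TLl NLr NLl [[304.5, 207.6], [294.0, 199.0], [327.0, 183.4], [316.0, 175.6]]
```

Call:
apply_moves(
  targets=[
    {"translation": [0.041, 0, -0.027], "twist": 0, "hand": 0},
    {"translation": [0.041, 0, -0.027], "twist": 0, "hand": 0},
    {"translation": [0, 0, 0], "twist": 0, "hand": 0},
  ],
)

```text
time: 18.45
tool_pos: [0.4868, -0.0319, 0.1033]
tool_rot: [-0.0, 0.985, 0.174, -0.0]
contact_force: [1.5, 0.7, -7.3]
gripper_width: 0.715
grasp_force: 74.8
```

Call:
apply_moves(
  targets=[
    {"translation": [0.041, 0, -0.028], "twist": 0, "hand": 0},
    {"translation": [0, 0, 0], "twist": 0, "hand": 0},
  ],
)

```text
time: 18.65
tool_pos: [0.4898, -0.0306, 0.1056]
tool_rot: [-0.0, 0.985, 0.174, -0.001]
contact_force: [-1.0, -0.3, -10.9]
gripper_width: 0.713
grasp_force: 74.6
```

```bash
python3 - <<'E'
from free import *
st();fitheld();jawpos()
E
```

```text
t 18.65 F [ -1.   -0.3 -10.9] tau [-0.33  0.68 -0.03] w 0.713 tcp spine [37.1  0.3 35.8]
heading 20.01 pos [ 0.4898 -0.0306  0.1056]
F spine [-7.1  0.  -8.3] tau spine [-0.08  0.75  0.01]
G,pitch,y [4.25000e-02 2.49645e+01 1.80000e-03] cost 206 n 183
blob [[306, 187], [298, 197], [309, 207], [311, 205], [310, 200], [308, 199], [310, 193]]
blob [[321, 178], [326, 182], [323, 186], [322, 193], [330, 183]]
TLr TLl NLr NLl [[306.7, 204.6], [296.1, 196.1], [329.3, 180.8], [318.3, 173.0]]
[(array([0.1496, 0.0073, 0.0289]), 0.83)]
```

Call:
apply_moves(
  targets=[
    {"translation": [0.03, 0, -0.004], "twist": 0, "hand": 0},
    {"translation": [0.04, 0, -0.02], "twist": 0, "hand": 0},
    {"translation": [0, 0, 0], "twist": 0, "hand": 0},
  ],
)

```text
time: 19.15
tool_pos: [0.4971, -0.0282, 0.1094]
tool_rot: [-0.0, 0.985, 0.174, -0.0]
contact_force: [-6.6, -0.7, -5.8]
gripper_width: 0.71
grasp_force: 75.3
```

```bash
python3 - <<'E'
from free import *
st();fitheld();jawpos()
E
```

```text
t 19.15 F [-6.6 -0.7 -5.8] tau [-0.05  0.92  0.17] w 0.71 tcp spine [45.5  0.1 34.6]
heading 20.03 pos [ 0.4971 -0.0282  0.1094]
F spine [-8.6  1.6 -1.1] tau spine [ 0.31  0.88 -0.01]
G,pitch,y [4.15000e-02 2.51028e+01 2.20000e-03] cost 215 n 181
blob [[307, 186], [299, 195], [311, 205], [313, 203], [312, 198], [310, 197], [312, 194]]
blob [[330, 180], [327, 179], [328, 180], [324, 185], [324, 190], [331, 183]]
TLr TLl NLr NLl [[308.4, 202.7], [297.9, 194.3], [330.9, 178.9], [319.9, 171.1]]
[(array([0.1593, 0.0056, 0.0256]), 0.58)]
```

Call:
apply_moves(
  targets=[
    {"translation": [0.035, 0, -0.024], "twist": 0, "hand": 0},
    {"translation": [0.035, 0, -0.024], "twist": 0, "hand": 0},
    {"translation": [0, 0, 0], "twist": 0, "hand": 0},
  ],
)

```text
time: 19.65
tool_pos: [0.5032, -0.0259, 0.114]
tool_rot: [-0.0, 0.985, 0.174, -0.001]
contact_force: [-7.7, -1.6, -5.8]
gripper_width: 0.712
grasp_force: 75.3
```

```bash
python3 - <<'E'
from free import *
st();fitheld();jawpos()
f=grab_frame("side")
# ledge visible? print tail prediction vs ledge inner edge
print("ledge inner top edge",proj("side",np.array([(0,.035,.016),(0,-.035,.016)])@Rs.T+t0).round(1).tolist())
E
```

```text
t 19.65 F [-7.7 -1.6 -5.8] tau [-0.2   1.04  0.18] w 0.712 tcp spine [53.4  0.1 34.6]
heading 20.03 pos [ 0.5032 -0.0259  0.114 ]
F spine [-9.7  1.1 -0.3] tau spine [0.24 1.05 0.05]
G,pitch,y [4.12000e-02 2.48337e+01 1.60000e-03] cost 195 n 174
blob [[309, 184], [301, 194], [312, 203], [314, 201], [313, 197], [305, 194], [308, 189], [311, 189], [312, 193], [314, 192]]
blob [[331, 178], [326, 182], [325, 189], [333, 180]]
TLr TLl NLr NLl [[309.9, 201.0], [299.3, 192.6], [332.4, 177.3], [321.4, 169.6]]
[(array([0.1667, 0.0064, 0.0236]), 0.75)]
ledge inner top edge [[298.5, 200.1], [310.3, 209.7]]
```

Call:
apply_moves(
  targets=[
    {"translation": [0.015, 0, 0.03], "twist": 0, "hand": 0},
    {"translation": [0.015, 0, 0.03], "twist": 0, "hand": 0},
    {"translation": [0.015, 0, 0.03], "twist": 0, "hand": 0},
    {"translation": [0, 0, 0], "twist": 0, "hand": 0},
  ],
)

```text
time: 20.3
tool_pos: [0.5072, -0.0252, 0.105]
tool_rot: [0.0, 0.985, 0.173, -0.001]
contact_force: [-10.5, -4.6, -3.6]
gripper_width: 0.711
grasp_force: 76.8
```

```bash
python3 - <<'E'
from free import *
st();fitheld();jawpos();print(rel(tcph(.152,0,0)))
E
```

```text
t 20.3 F [-10.5  -4.6  -3.6] tau [-0.4   1.16 -0.13] w 0.711 tcp spine [51.6 -0.5 24.9]
heading 19.96 pos [ 0.5072 -0.0252  0.105 ]
F spine [-11.4  -0.8   3.6] tau spine [-0.06  1.23 -0.11]
G,pitch,y [4.3000e-02 3.0654e+01 1.4000e-03] cost 204 n 178
blob [[310, 185], [306, 189], [308, 191], [305, 191], [302, 195], [314, 205], [315, 202], [314, 198], [312, 197], [314, 192]]
blob [[321, 173], [329, 179], [326, 185], [326, 190], [333, 181], [331, 178], [328, 178]]
TLr TLl NLr NLl [[310.8, 203.2], [300.3, 194.8], [332.1, 178.0], [321.1, 170.3]]
[(array([0.1661, 0.0031, 0.0263]), 0.82)]
[ 0.004 -0.005  0.068]
```

Call:
apply_moves(
  targets=[
    {"translation": [0.01, 0, 0.03], "twist": 0, "hand": 0},
    {"translation": [0.01, 0, 0.03], "twist": 0, "hand": 0},
    {"translation": [0, 0, 0], "twist": 0, "hand": 0},
  ],
)

```text
time: 20.8
tool_pos: [0.5094, -0.0244, 0.0992]
tool_rot: [0.0, 0.985, 0.173, -0.001]
contact_force: [-9.5, -3.6, -3.6]
gripper_width: 0.715
grasp_force: 77.9
```

```bash
python3 - <<'E'
from free import *
st();fitheld();jawpos();print(rel(tcph(.152,0,0)))
E
```

```text
t 20.8 F [-9.5 -3.6 -3.6] tau [-0.33  1.01 -0.15] w 0.715 tcp spine [50.2 -0.5 18.8]
heading 19.94 pos [ 0.5094 -0.0244  0.0992]
F spine [-10.4  -0.1   2.9] tau spine [-0.06  1.06 -0.15]
G,pitch,y [4.26000e-02 2.75294e+01 1.60000e-03] cost 215 n 180
blob [[310, 186], [303, 197], [314, 205], [316, 203], [315, 199], [312, 198], [315, 193]]
blob [[322, 174], [329, 179], [327, 189], [333, 180]]
TLr TLl NLr NLl [[311.3, 203.7], [300.8, 195.3], [333.1, 179.4], [322.2, 171.7]]
[(array([0.1671, 0.0039, 0.0247]), 0.57), (array([ 0.19  , -0.0085,  0.0164]), 0.57)]
[-0.02  -0.006  0.01 ]
```

Call:
apply_moves(
  targets=[
    {"translation": [0.015, 0, 0.02], "twist": 0, "hand": 0},
    {"translation": [0, 0, 0], "twist": 0, "hand": 0},
  ],
)

```text
time: 21.2
tool_pos: [0.5099, -0.0241, 0.0982]
tool_rot: [0.0, 0.985, 0.173, -0.003]
contact_force: [-18.5, -4.5, 5.6]
gripper_width: 0.715
grasp_force: 79.1
```

Call:
apply_moves(
  targets=[
    {"translation": [0.015, 0, 0.02], "twist": 0, "hand": 0},
    {"translation": [0, 0, 0], "twist": 0, "hand": 0},
  ],
)

```text
time: 21.4
tool_pos: [0.51, -0.0241, 0.098]
tool_rot: [0.0, 0.985, 0.174, -0.005]
contact_force: [-31.0, -4.9, 21.3]
gripper_width: 0.711
grasp_force: 81.7
```

```bash
python3 - <<'E'
from free import *
st();fitheld();jawpos();print(rel(tcph(.152,0,0)))
E
```

```text
t 21.4 F [-31.   -4.9  21.3] tau [-0.75  4.05 -0.2 ] w 0.711 tcp spine [50.1 -0.5 17.5]
heading 19.99 pos [ 0.51   -0.0241  0.098 ]
F spine [-13.    5.9  35.1] tau spine [ 0.44  4.06 -0.55]
G,pitch,y [4.37000e-02 3.40769e+01 7.00000e-04] cost 227 n 185
blob [[309, 187], [303, 197], [315, 205], [315, 199], [313, 197], [311, 199], [307, 197], [307, 194], [310, 191], [313, 192], [315, 196], [315, 192], [311, 187]]
blob [[322, 174], [329, 180], [327, 183], [327, 190], [334, 181]]
TLr TLl NLr NLl [[311.6, 204.7], [301.1, 196.3], [332.0, 178.8], [321.0, 171.1]]
[(array([0.1654, 0.0054, 0.0235]), 0.8), (array([ 0.0486, -0.0032,  0.0231]), 0.47), (array([-0.0379,  0.3617,  0.0358]), 0.3)]
[-0.027 -0.005 -0.002]
```

The tool has gone flat: the contact force now acts along the spine's normal, and pitch is about 34°. I ease off the load, slide it down toward the ledge and check.

Call:
apply_moves(
  targets=[
    {"translation": [-0.015, 0, -0.025], "twist": 0, "hand": 0},
    {"translation": [-0.025, 0, 0.015], "twist": 0, "hand": 0},
    {"translation": [0, 0, 0], "twist": 0, "hand": 0},
  ],
)

```text
time: 21.9
tool_pos: [0.5092, -0.0245, 0.0975]
tool_rot: [0.0, 0.985, 0.173, 0.0]
contact_force: [-8.1, -0.9, 1.1]
gripper_width: 0.713
grasp_force: 78.9
```

```bash
python3 - <<'E'
from free import *
st();fitheld();jawpos()
E
```

```text
t 21.9 F [-8.1 -0.9  1.1] tau [-0.25  1.37 -0.04] w 0.713 tcp spine [49.  -0.6 17.6]
heading 19.98 pos [ 0.5092 -0.0245  0.0975]
F spine [-5.9  1.9  5.4] tau spine [ 0.16  1.38 -0.16]
G,pitch,y [4.34000e-02 3.28001e+01 1.60000e-03] cost 222 n 181
blob [[310, 186], [306, 191], [307, 190], [309, 192], [307, 194], [305, 193], [303, 197], [314, 206], [316, 203], [315, 199], [312, 198], [315, 196], [315, 193]]
blob [[322, 174], [329, 180], [327, 183], [327, 190], [333, 181]]
TLr TLl NLr NLl [[311.3, 204.7], [300.8, 196.3], [332.0, 179.1], [321.0, 171.3]]
[(array([0.1631, 0.0018, 0.0265]), 0.77)]
```

Call:
apply_moves(
  targets=[
    {"translation": [-0.025, 0, 0.017], "twist": 0, "hand": 0},
    {"translation": [0, 0, 0], "twist": 0, "hand": 0},
  ],
)

```text
time: 22.3
tool_pos: [0.5075, -0.0252, 0.0963]
tool_rot: [0.0, 0.985, 0.174, 0.001]
contact_force: [-6.8, 1.3, 1.0]
gripper_width: 0.708
grasp_force: 78.8
```

```bash
python3 - <<'E'
from free import *
st();jawpos()
E
```

```text
t 22.3 F [-6.8  1.3  1. ] tau [-0.13  1.26  0.12] w 0.708 tcp spine [46.8 -0.6 17.6]
heading 20.0 pos [ 0.5075 -0.0252  0.0963]
F spine [-4.3  3.5  4.3] tau spine [ 0.32  1.23 -0.08]
[(array([0.1592, 0.0024, 0.0249]), 0.52), (array([-0.0537, -0.3783, -0.0072]), 0.37), (array([-0.2062, -0.1925,  0.1566]), 0.18)]
```

Call:
apply_moves(
  targets=[
    {"translation": [0, 0, 0], "twist": 0, "hand": 1},
    {"translation": [0, 0, 0], "twist": 0, "hand": 1},
    {"translation": [0, 0, 0], "twist": 0, "hand": 1},
    {"translation": [0, 0, 0], "twist": 0, "hand": 1},
    {"translation": [0, 0, 0], "twist": 0, "hand": 1},
  ],
)

```text
time: 22.95
tool_pos: [0.507, -0.0251, 0.0944]
tool_rot: [0.0, 0.985, 0.173, 0.001]
contact_force: [0.1, -0.0, -0.2]
gripper_width: 1.0
grasp_force: 0.0
```

```bash
python3 - <<'E'
from free import *
st();jawpos()
f=grab_frame("side");m=omask(f,(280,150,345,230))
out=[]
for N in np.arange(.140,.162,.002):
    for p in np.arange(-4,14,2.):
        for y in(-.004,-.002,0,.002,.004):
            S=sil(N,p,y,.014);out.append(((m*(1-S)).sum()*4+((1-m)*S).sum()*.4,N,p,y))
for r in sorted(out)[:5]: print(np.round(r,4))
E
```

```text
t 22.95 F [ 0.1 -0.  -0.2] tau [-0.01  0.03 -0.02] w 1.0 tcp spine [45.4 -0.4 16.3]
heading 19.98 pos [ 0.507  -0.0251  0.0944]
F spine [-0.  -0.1 -0.2] tau spine [-0.01  0.03 -0.02]
[(array([0.1609, 0.0039, 0.0243]), 0.78)]
[ 1.818039e+02  1.500000e-01  2.000000e+00 -4.000000e-03]
[ 1.825929e+02  1.520000e-01 -2.000000e+00  2.000000e-03]
[1.828345e+02 1.520000e-01 0.000000e+00 0.000000e+00]
[ 1.83109e+02  1.50000e-01  2.00000e+00 -2.00000e-03]
[1.837208e+02 1.500000e-01 0.000000e+00 0.000000e+00]
```

Call:
apply_moves(
  targets=[
    {"translation": [0, 0, -0.2], "twist": 0, "hand": 1},
    {"translation": [0, 0, -0.4], "twist": 0, "hand": 1},
    {"translation": [0, 0, -0.5], "twist": 0, "hand": 1},
    {"translation": [0, 0, -0.5], "twist": 0, "hand": 1},
    {"translation": [-0.2, 0, -0.4], "twist": 0, "hand": 1},
    {"translation": [-0.3, 0, 0], "twist": 0, "hand": 1},
    {"translation": [0, 0, 0], "twist": 0, "hand": 1},
  ],
)

```text
time: 23.85
tool_pos: [0.4586, -0.0428, 0.296]
tool_rot: [0.001, 0.985, 0.173, 0.002]
contact_force: [0.3, -0.0, -0.0]
gripper_width: 1.0
grasp_force: 0.0
```

```bash
cat > dock.py <<'E'
from free import *
def dock():
    f=grab_frame("side");m=omask(f,(280,150,345,230));out=[]
    for N in np.arange(.144,.158,.002):
        for p in np.arange(-6,10,2.):
            for y in(-.006,-.004,-.002,0,.002,.004,.006):
                S=sil(N,p,y,.014);out.append(((m*(1-S)).sum()*4+((1-m)*S).sum()*.4,N,p,y))
    for r in sorted(out)[:4]: print(np.round(r,4))
    cs,_=cv2.findContours(m.astype(np.uint8),cv2.RETR_EXTERNAL,cv2.CHAIN_APPROX_NONE)
    for q in cs:
        if cv2.contourArea(q)>10: print("blob",cv2.approxPolyDP(q,1.2,True)[:,0].tolist())
    for ph in(0,5): 
        a=np.radians(ph);X=np.array([np.cos(a),0,-np.sin(a)]);Z=np.array([np.sin(a),0,np.cos(a)])
        print(ph,proj("side",np.array([np.array([.15,w,0])-d*X+.024*Z for d in(.014,.136) for w in(.031,-.031)])@Rs.T+t0).round(1).tolist())
E
python3 - <<'E'
from dock import *
st();jawpos();dock()
s=state();P=Rs@[.222,0,.055]+t0;print("screw",P,rel(P))
for c in("top","side"):
    for q in("lock_screw","screw_grip"): print(c,[(tospine(d["point"]).round(4),round(d["score"],2)) for d in recognise(c,q)])
E
```

```text
t 23.85 F [ 0.3 -0.  -0. ] tau [-0.02 -0.05 -0.1 ] w 1.0 tcp spine [118.8  -0.6 211. ]
heading 19.91 pos [ 0.4586 -0.0428  0.296 ]
F spine [ 0.3 -0.2 -0.2] tau spine [-0.09 -0.04 -0.06]
[(array([0.1598, 0.0042, 0.024 ]), 0.8)]
[135.1106   0.152    0.       0.    ]
[ 1.359733e+02  1.520000e-01 -2.000000e+00  2.000000e-03]
[135.9969   0.15     0.       0.    ]
[ 1.370416e+02  1.500000e-01  2.000000e+00 -2.000000e-03]
blob [[321, 174], [318, 175], [306, 191], [308, 193], [305, 193], [302, 196], [313, 206], [332, 183], [332, 180], [327, 179]]
0 [[320.1, 171.5], [331.1, 179.3], [300.4, 197.0], [310.9, 205.4]]
5 [[320.3, 171.0], [331.3, 178.7], [299.3, 195.4], [309.8, 203.8]]
screw [0.62203005 0.01696077 0.22738733] [1.729 0.003 0.652]
top [(array([0.2228, 0.0009, 0.0631]), 0.51), (array([ 0.1993, -0.0003,  0.0286]), 0.34)]
top [(array([ 0.2008, -0.0027,  0.0295]), 0.8)]
side []
side [(array([ 0.1235, -0.1497, -0.0238]), 0.67), (array([ 0.1873, -0.0102,  0.0142]), 0.56)]
```

The tool is docked: the fit gives top end at 150-152 mm, flat and centred. The jaw network point has settled about 10 mm up from its shut position. Next is the screw.

Call:
apply_moves(
  targets=[
    {"translation": [0.45, 0, 0], "twist": 0, "hand": 1},
    {"translation": [0.45, 0, 0], "twist": 0, "hand": 1},
    {"translation": [0.45, 0, 0], "twist": 0, "hand": 1},
    {"translation": [0.42, 0, 0], "twist": 0, "hand": 1},
    {"translation": [0, 0, 0.1], "twist": -1, "hand": 1},
    {"translation": [0, 0, 0.1], "twist": -1, "hand": 1},
    {"translation": [0, 0, 0], "twist": -1, "hand": 1},
    {"translation": [0, 0, 0], "twist": -1, "hand": 1},
  ],
)

```text
time: 25.05
tool_pos: [0.6259, 0.0188, 0.2722]
tool_rot: [-0.001, 0.93, 0.368, -0.001]
contact_force: [0.2, 1.0, -0.5]
gripper_width: 0.999
grasp_force: 0.0
```

```bash
cat > scr.py <<'E'
from dock import *
AX=Rs[:,2]
def sc():
    s=state();x=rot(s["tool_rot"])[:,0]
    print("t",round(s["time"],2),"heading-20",(np.degrees(np.arctan2(x[1],x[0]))-19.9).round(1),"tau.ax",(s["ft_torque"]@AX).round(3),"tau",s["ft_torque"].round(3),"F",s["contact_force"].round(1),"w",round(s["gripper_width"],3),"rel",rel(Rs@[.222,0,.05]+t0+[0,0,.013]))
E
python3 -c "
from scr import *
sc()"
```

```text
t 25.05 heading-20 23.3 tau.ax -0.002 tau [-0.038  0.048 -0.016] F [ 0.2  1.  -0.5] w 0.999 rel [-0.013 -0.001  0.359]
```

Call:
apply_moves(
  targets=[
    {"translation": [-0.012, 0, 0.15], "twist": 0, "hand": 1},
    {"translation": [0, 0, 0.12], "twist": 0, "hand": 1},
    {"translation": [0, 0, 0.08], "twist": 0, "hand": 1},
    {"translation": [0, 0, 0], "twist": 0, "hand": 1},
  ],
)

```text
time: 25.45
tool_pos: [0.6237, 0.0176, 0.2359]
tool_rot: [-0.001, 0.931, 0.365, -0.002]
contact_force: [-0.2, 0.1, -0.2]
gripper_width: 1.001
grasp_force: 0.0
```

```bash
python3 -c "
from scr import *
sc()"
```

```text
t 25.45 heading-20 23.0 tau.ax -0.023 tau [ 0.015 -0.009 -0.021] F [-0.2  0.1 -0.2] w 1.001 rel [ 0.009  0.005 -0.004]
```

Call:
apply_moves(
  targets=[
    {"translation": [0, 0, 0], "twist": 0, "hand": 0},
    {"translation": [0, 0, 0], "twist": 0, "hand": 0},
    {"translation": [0, 0, 0], "twist": 0, "hand": 0},
    {"translation": [0, 0, 0], "twist": 0, "hand": 0},
    {"translation": [0, 0, 0], "twist": 0, "hand": 0},
    {"translation": [0, 0, 0], "twist": 0, "hand": 0},
  ],
)

```text
time: 26.05
tool_pos: [0.6241, 0.0184, 0.2405]
tool_rot: [-0.001, 0.931, 0.366, -0.001]
contact_force: [-7.0, 2.7, 5.6]
gripper_width: 0.33
grasp_force: 56.8
```

```bash
python3 -c "
from scr import *
sc()"
```

```text
t 26.05 heading-20 23.0 tau.ax -0.5 tau [ 0.41   1.088 -0.082] F [-7.   2.7  5.6] w 0.33 rel [0.002 0.008 0.042]
```

```bash
sed -i 's/^    print("t",round(s\["time"\]/    tc=s["ft_torque"]-np.cross([0,0,-.162],s["contact_force"]);print("TAU_AX corrected",(tc@AX).round(3),"tc",tc.round(3));print("t",round(s["time"]/' scr.py; python3 -c "
from scr import *
sc()"
```

```text
TAU_AX corrected -0.044 tc [-0.024 -0.053 -0.082]
t 26.05 heading-20 23.0 tau.ax -0.5 tau [ 0.41   1.088 -0.082] F [-7.   2.7  5.6] w 0.33 rel [0.002 0.008 0.042]
```

Call:
apply_moves(
  targets=[
    {"translation": [0, 0, 0], "twist": 1, "hand": 0},
    {"translation": [0, 0, 0], "twist": 1, "hand": 0},
    {"translation": [0, 0, 0], "twist": 1, "hand": 0},
    {"translation": [0, 0, 0], "twist": 0, "hand": 0},
  ],
)

```text
time: 26.45
tool_pos: [0.6222, 0.0185, 0.242]
tool_rot: [-0.002, 0.975, 0.222, -0.004]
contact_force: [-16.8, 1.2, 14.6]
gripper_width: 0.315
grasp_force: 58.4
```

```bash
python3 -c "
from scr import *
sc()"
```

```text
TAU_AX corrected -0.05 tc [0.418 0.237 0.271]
t 26.45 heading-20 5.8 tau.ax -0.692 tau [0.62  2.965 0.271] F [-16.8   1.2  14.6] w 0.315 rel [0.021 0.016 0.057]
```

Call:
apply_moves(
  targets=[
    {"translation": [0, 0, 0], "twist": 0, "hand": 0.6},
    {"translation": [0, 0, 0], "twist": 0, "hand": 0.6},
    {"translation": [0, 0, -0.08], "twist": -0.7, "hand": 0.6},
    {"translation": [0, 0, 0], "twist": -0.7, "hand": 0.6},
    {"translation": [0, 0, 0], "twist": 0, "hand": 0.6},
  ],
)

```text
time: 26.95
tool_pos: [0.6252, 0.0174, 0.247]
tool_rot: [0.0, 0.957, 0.29, 0.0]
contact_force: [0.4, -0.6, 0.6]
gripper_width: 0.601
grasp_force: 0.0
```

```bash
python3 -c "
from scr import *
sc()"
```

```text
TAU_AX corrected -0.021 tc [0.096 0.083 0.058]
t 26.95 heading-20 13.8 tau.ax 0.048 tau [-0.006  0.01   0.058] F [ 0.4 -0.6  0.6] w 0.601 rel [-0.001 -0.007  0.107]
```

Call:
apply_moves(
  targets=[
    {"translation": [0, -0.005, 0], "twist": -1, "hand": 0.6},
    {"translation": [0, 0, 0.02], "twist": 0, "hand": 0},
    {"translation": [0, 0, 0], "twist": 0, "hand": 0},
    {"translation": [0, 0, 0], "twist": 0, "hand": 0},
    {"translation": [0, 0, 0], "twist": 0, "hand": 0},
  ],
)

```text
time: 27.45
tool_pos: [0.6236, 0.0189, 0.245]
tool_rot: [-0.002, 0.942, 0.336, -0.001]
contact_force: [-5.0, 3.0, 3.3]
gripper_width: 0.317
grasp_force: 57.6
```

```bash
python3 -c "
from scr import *
sc()"
```

```text
TAU_AX corrected -0.103 tc [ 0.129  0.115 -0.013]
t 27.45 heading-20 19.4 tau.ax -0.52 tau [ 0.611  0.92  -0.013] F [-5.   3.   3.3] w 0.317 rel [0.003 0.015 0.087]
```

Call:
apply_moves(
  targets=[
    {"translation": [0, 0, 0], "twist": 1, "hand": 0},
    {"translation": [0, 0, 0], "twist": 1, "hand": 0},
    {"translation": [0, 0, 0], "twist": 1, "hand": 0},
    {"translation": [0, 0, 0], "twist": 0, "hand": 0},
  ],
)

```text
time: 27.85
tool_pos: [0.6221, 0.0203, 0.2457]
tool_rot: [-0.003, 0.981, 0.192, -0.003]
contact_force: [-11.2, 4.9, 9.7]
gripper_width: 0.313
grasp_force: 58.1
```

```bash
python3 -c "
from scr import *
sc()"
```

```text
TAU_AX corrected -0.026 tc [0.916 0.509 0.693]
t 27.85 heading-20 2.3 tau.ax -0.813 tau [1.716 2.33  0.693] F [-11.2   4.9   9.7] w 0.313 rel [0.016 0.033 0.094]
```

Call:
apply_moves(
  targets=[
    {"translation": [0, 0, 0], "twist": 1, "hand": 0},
    {"translation": [0, 0, 0], "twist": 1, "hand": 0},
    {"translation": [0, 0, 0], "twist": 1, "hand": 0},
    {"translation": [0, 0, 0], "twist": 0, "hand": 0},
  ],
)

```text
time: 28.25
tool_pos: [0.6208, 0.0203, 0.2475]
tool_rot: [-0.003, 0.999, 0.044, -0.006]
contact_force: [-21.0, 3.7, 17.4]
gripper_width: 0.309
grasp_force: 60.5
```

```bash
python3 -c "
from scr import *
sc()"
```

```text
TAU_AX corrected -0.027 tc [1.18  0.326 0.822]
t 28.25 heading-20 -14.9 tau.ax -1.014 tau [1.779 3.729 0.822] F [-21.    3.7  17.4] w 0.309 rel [0.039 0.028 0.112]
```

Call:
apply_moves(
  targets=[
    {"translation": [0, 0, 0], "twist": 0, "hand": 0.6},
    {"translation": [0, 0, 0], "twist": 0, "hand": 0.6},
    {"translation": [0, 0, -0.3], "twist": -1, "hand": 0.6},
    {"translation": [-0.4, 0, -0.3], "twist": -1, "hand": 0.6},
    {"translation": [-0.5, 0, 0], "twist": -1, "hand": 0.6},
    {"translation": [-0.5, 0, 0], "twist": -1, "hand": 0.6},
    {"translation": [0, 0, 0], "twist": 0, "hand": 0.6},
  ],
)

```text
time: 28.95
tool_pos: [0.487, -0.0236, 0.3034]
tool_rot: [-0.0, 0.971, 0.241, -0.001]
contact_force: [0.2, 1.3, -0.3]
gripper_width: 0.601
grasp_force: 0.0
```

```bash
cat >> scr.py <<'E'
def red(cam,f):
    # red-line angle about screw axis, in spine x,y on plane z=60mm of head top
    k=get_calibration(cam);T=np.array(k["pose"]);n=AX;p0=Rs@[.222,0,.06]+t0
    v,u=np.mgrid[0:400,0:640];c=proj(cam,p0)[0];w=(abs(u-c[0])<9)&(abs(v-c[1])<9)
    uv=np.c_[u[w],v[w]].astype(float)
    d=(np.c_[uv,np.ones(len(uv))]@np.linalg.inv(k["camera_matrix"]).T*[1,-1,-1])@T[:3,:3].T
    P=T[:3,3]+d*((n@(p0-T[:3,3]))/(d@n))[:,None];q=(P-t0)@Rs*1000-[222,0,60]
    col=f[w].astype(float);r=(col[:,0]-col[:,1:].max(1))
    hd=cv2.cvtColor(np.ascontiguousarray(f),cv2.COLOR_RGB2HSV)[w]
    wt=np.clip(col[:,0]-1.8*col[:,1],0,None)*(np.hypot(q[:,0],q[:,1])<18)
    if wt.sum()<1: print(cam,"no red"); return
    m=(wt[:,None]*q[:,:2]).sum(0)/wt.sum(); C=((q[:,:2]-m).T*wt)@(q[:,:2]-m)/wt.sum();e,V=np.linalg.eigh(C)
    br=(col[:,0]-col[:,2]>35)&(np.hypot(q[:,0],q[:,1])<25)
    print(cam,"red n",(wt>0).sum(),"centroid",m.round(1),"angle of centroid",np.degrees(np.arctan2(m[1],m[0])).round(1),"axis",np.degrees(np.arctan2(V[1,1],V[0,1])).round(1),"eig",np.sqrt(e).round(1))
E
python3 - <<'E'
from scr import *
sc()
for c in("top","side"):
    a=np.ascontiguousarray(cv2.imread(f"pics/{c}0.png")[:,:,::-1]);red(c,a);red(c,grab_frame(c))
E
```

```text
TAU_AX corrected 0.086 tc [-0.19   0.04  -0.011]
t 28.95 heading-20 8.0 tau.ax -0.02 tau [ 0.017  0.008 -0.011] F [ 0.2  1.3 -0.3] w 0.601 rel [1.413 0.276 0.668]
top no red
top red n 13 centroid [-12.4   7.4] angle of centroid 149.4 axis 62.3 eig [1.5 6.1]
side red n 5 centroid [-3.3 -0.2] angle of centroid -176.5 axis 114.0 eig [3.3 9.2]
side red n 6 centroid [-5.4  2.2] angle of centroid 158.0 axis 108.0 eig [3.3 8.5]
```

```bash
python3 - <<'E'
import re
s=open('scr.py').read()
s=s.replace('wt=np.clip(col[:,0]-1.8*col[:,1],0,None)*','wt=np.clip(col[:,0]-col[:,1]-25,0,None)*(abs(col[:,1]-col[:,2])<22)*')
open('scr.py','w').write(s)
E
python3 - <<'E'
from scr import *
for c in("top","side"):
    a=np.ascontiguousarray(cv2.imread(f"pics/{c}0.png")[:,:,::-1]);b=grab_frame(c);red(c,a);red(c,b)
    u,v=proj(c,Rs@[.222,0,.06]+t0)[0].round().astype(int);print(u,v)
    for im in(a,b):
        for r in range(v-3,v+4): print([tuple(int(x) for x in im[r,k]) for k in range(u-4,u+5)])
        print()
E
```

```text
top red n 7 centroid [-1. -4.] angle of centroid -104.1 axis 89.5 eig [1.3 2.6]
top red n 38 centroid [-8.7  4.5] angle of centroid 153.0 axis 79.7 eig [5.  7.3]
274 165
[(186, 159, 114), (163, 159, 143), (153, 160, 160), (150, 159, 161), (156, 161, 157), (166, 157, 135), (169, 142, 94), (125, 99, 49), (47, 37, 22)]
[(163, 157, 142), (150, 158, 159), (148, 158, 159), (147, 156, 157), (149, 156, 156), (154, 147, 142), (166, 140, 111), (157, 123, 69), (71, 58, 35)]
[(149, 156, 157), (148, 157, 158), (148, 153, 151), (149, 141, 140), (150, 124, 123), (152, 105, 104), (160, 102, 89), (150, 103, 73), (84, 72, 62)]
[(153, 160, 159), (150, 157, 159), (150, 150, 148), (151, 124, 121), (151, 98, 98), (152, 107, 106), (161, 117, 107), (157, 114, 84), (105, 97, 86)]
[(157, 159, 152), (153, 161, 160), (150, 158, 157), (151, 158, 156), (149, 157, 156), (153, 159, 157), (162, 154, 135), (156, 134, 91), (100, 94, 86)]
[(165, 152, 123), (154, 158, 153), (152, 159, 158), (152, 161, 160), (151, 158, 154), (159, 156, 141), (157, 142, 109), (116, 101, 72), (86, 85, 84)]
[(161, 139, 96), (159, 150, 129),
[... 2587 characters left out ...]
0), (220, 220, 180), (207, 214, 211), (199, 212, 204), (155, 149, 144), (199, 211, 207), (176, 190, 192), (255, 200, 92), (120, 91, 36)]
[(162, 98, 36), (217, 213, 178), (203, 215, 212), (203, 161, 158), (203, 107, 104), (201, 221, 216), (187, 184, 161), (200, 156, 70), (94, 70, 33)]
[(81, 21, 3), (233, 211, 153), (204, 221, 221), (199, 221, 217), (216, 24, 24), (164, 187, 189), (206, 167, 92), (154, 119, 53), (92, 71, 36)]
[(59, 15, 13), (236, 184, 83), (141, 133, 112), (183, 188, 160), (185, 102, 78), (177, 128, 71), (112, 85, 36), (113, 87, 36), (92, 74, 35)]
[(84, 63, 37), (87, 71, 41), (105, 84, 40), (179, 142, 70), (122, 94, 42), (91, 70, 33), (94, 73, 40), (96, 76, 38), (119, 93, 41)]
```

The red line has turned clockwise by roughly 30°, so the grip does drive the screw. Another, longer stroke.

Call:
apply_moves(
  targets=[
    {"translation": [0.353, 0.069, 0], "twist": 0, "hand": 0.6},
    {"translation": [0.353, 0.069, 0], "twist": 0, "hand": 0.6},
    {"translation": [0.353, 0.069, 0], "twist": 0, "hand": 0.6},
    {"translation": [0.354, 0.069, 0], "twist": 0, "hand": 0.6},
    {"translation": [0, 0, 0.2], "twist": -1, "hand": 0.6},
    {"translation": [0, 0, 0.2], "twist": -1, "hand": 0.6},
    {"translation": [0, 0, 0.17], "twist": -0.8, "hand": 0.6},
    {"translation": [0, 0, 0], "twist": 0, "hand": 0.6},
  ],
)

```text
time: 29.95
tool_pos: [0.6286, 0.0199, 0.2435]
tool_rot: [-0.002, 0.927, 0.375, -0.003]
contact_force: [-1.1, 0.1, -0.2]
gripper_width: 0.598
grasp_force: 0.0
```

```bash
python3 -c "
from scr import *
sc()"
```

```text
TAU_AX corrected 0.082 tc [-0.081 -0.215 -0.004]
t 29.95 heading-20 24.2 tau.ax 0.039 tau [-0.062 -0.044 -0.004] F [-1.1  0.1 -0.2] w 0.598 rel [-0.041 -0.012  0.072]
```

Call:
apply_moves(
  targets=[
    {"translation": [-0.03, -0.01, -0.02], "twist": 0, "hand": 0},
    {"translation": [0, 0, 0], "twist": 0, "hand": 0},
    {"translation": [0, 0, 0], "twist": 0, "hand": 0},
    {"translation": [0, 0, 0], "twist": 0, "hand": 0},
    {"translation": [0, 0, 0], "twist": 1, "hand": 0},
    {"translation": [0, 0, 0], "twist": 1, "hand": 0},
    {"translation": [0, 0, 0], "twist": 1, "hand": 0},
  ],
)

```text
time: 30.65
tool_pos: [0.6248, 0.0219, 0.2513]
tool_rot: [-0.005, 0.973, 0.232, -0.001]
contact_force: [-5.1, 9.2, 2.2]
gripper_width: 0.261
grasp_force: 82.2
```

```bash
python3 -c "
from scr import *
sc()"
```

```text
TAU_AX corrected -0.226 tc [1.735 0.697 1.032]
t 30.65 heading-20 6.9 tau.ax -1.192 tau [3.228 1.519 1.032] F [-5.1  9.2  2.2] w 0.261 rel [-0.019  0.037  0.15 ]
```

Call:
apply_moves(
  targets=[
    {"translation": [0, 0, 0], "twist": 1, "hand": 0},
    {"translation": [0, 0, 0], "twist": 1, "hand": 0},
    {"translation": [0, 0, 0], "twist": 1, "hand": 0},
  ],
)

```text
time: 30.95
tool_pos: [0.6238, 0.0194, 0.2538]
tool_rot: [-0.002, 0.997, 0.082, -0.003]
contact_force: [-17.3, 2.5, 14.1]
gripper_width: 0.259
grasp_force: 54.3
```

```bash
python3 -c "
from scr import *
sc()"
```

```text
TAU_AX corrected -0.13 tc [0.638 0.238 0.318]
t 30.95 heading-20 -10.4 tau.ax -0.897 tau [1.044 3.047 0.318] F [-17.3   2.5  14.1] w 0.259 rel [0.007 0.016 0.175]
```

The 24° start made the pads ride up, so I use shorter strokes around the aligned heading. Each is at most 0.5 rad, so even a fully bottomed stroke winds up only about 0.4 rad.

Call:
apply_moves(
  targets=[
    {"translation": [0, 0, 0], "twist": 0, "hand": 0.5},
    {"translation": [0, 0, 0], "twist": 0, "hand": 0.5},
    {"translation": [0, 0, 0], "twist": -1, "hand": 0.5},
    {"translation": [0, 0, 0], "twist": -1, "hand": 0.5},
    {"translation": [0, 0, 0], "twist": -1, "hand": 0.5},
    {"translation": [0, 0, 0], "twist": -1, "hand": 0.5},
    {"translation": [0, 0, 0], "twist": -0.5, "hand": 0.5},
    {"translation": [0, 0, 0], "twist": 0, "hand": 0.5},
  ],
)

```text
time: 31.75
tool_pos: [0.6265, 0.0177, 0.2505]
tool_rot: [0.0, 0.953, 0.304, 0.001]
contact_force: [-0.1, -0.8, -0.1]
gripper_width: 0.502
grasp_force: 0.0
```

```bash
python3 -c "
from scr import *
sc()
red('side',grab_frame('side'))"
```

```text
TAU_AX corrected -0.102 tc [ 0.166  0.018 -0.011]
t 31.75 heading-20 15.5 tau.ax -0.034 tau [ 0.036  0.03  -0.011] F [-0.1 -0.8 -0.1] w 0.502 rel [-0.013 -0.013  0.142]
side red n 6 centroid [-6.7  5. ] angle of centroid 143.3 axis 90.6 eig [3.2 7.5]
```

Call:
apply_moves(
  targets=[
    {"translation": [-0.013, -0.013, 0.06], "twist": 0, "hand": 0.5},
    {"translation": [0, 0, 0], "twist": 0, "hand": 0},
    {"translation": [0, 0, 0], "twist": 0, "hand": 0},
    {"translation": [0, 0, 0], "twist": 0, "hand": 0},
  ],
)

```text
time: 32.2
tool_pos: [0.6234, 0.0187, 0.2435]
tool_rot: [-0.001, 0.952, 0.305, -0.001]
contact_force: [-4.9, 2.2, 0.8]
gripper_width: 0.317
grasp_force: 57.9
```

Call:
apply_moves(
  targets=[
    {"translation": [0, 0, 0], "twist": 1, "hand": 0},
    {"translation": [0, 0, 0], "twist": 1, "hand": 0},
    {"translation": [0, 0, 0], "twist": 1, "hand": 0},
    {"translation": [0, 0, 0], "twist": 1, "hand": 0},
    {"translation": [0, 0, 0], "twist": 1, "hand": 0},
  ],
)

```text
time: 32.7
tool_pos: [0.6208, 0.02, 0.2457]
tool_rot: [-0.002, 0.998, 0.059, -0.005]
contact_force: [-20.6, 6.9, 13.8]
gripper_width: 0.313
grasp_force: 60.1
```

```bash
python3 -c "
from scr import *
sc()
red('side',grab_frame('side'))"
```

```text
TAU_AX corrected 0.046 tc [1.017 0.278 0.792]
t 32.7 heading-20 -13.2 tau.ax -1.21 tau [2.139 3.613 0.792] F [-20.6   6.9  13.8] w 0.313 rel [0.037 0.025 0.093]
side red n 4 centroid [-9.2  7.6] angle of centroid 140.6 axis 102.9 eig [3.8 5.5]
```

Call:
apply_moves(
  targets=[
    {"translation": [0, 0, 0], "twist": 0, "hand": 0.5},
    {"translation": [0, 0, 0], "twist": 0, "hand": 0.5},
    {"translation": [0, 0, 0], "twist": -1, "hand": 0.5},
    {"translation": [0, 0, 0], "twist": -1, "hand": 0.5},
    {"translation": [0, 0, 0], "twist": -1, "hand": 0.5},
    {"translation": [0, 0, 0], "twist": -1, "hand": 0.5},
    {"translation": [0, 0, 0], "twist": -1, "hand": 0.5},
    {"translation": [0, 0, 0], "twist": 0, "hand": 0.5},
  ],
)

```text
time: 33.55
tool_pos: [0.6246, 0.0179, 0.2437]
tool_rot: [0.0, 0.953, 0.304, 0.0]
contact_force: [-0.5, 0.3, 0.2]
gripper_width: 0.501
grasp_force: 0.0
```

```bash
python3 -c "
from scr import *
sc()
red('side',grab_frame('side'))"
```

```text
TAU_AX corrected 0.034 tc [-0.064 -0.118 -0.029]
t 33.55 heading-20 15.5 tau.ax -0.01 tau [-0.01  -0.04  -0.029] F [-0.5  0.3  0.2] w 0.501 rel [ 0.001 -0.     0.074]
side red n 5 centroid [-6.3  1.2] angle of centroid 169.2 axis 153.2 eig [2.7 5.1]
```

```bash
cat >> scr.py <<'E'
def beta(cam,f,ctr=None):
    f=f.astype(np.float32);rd=f[:,:,0]-f[:,:,1:].max(2); rd=np.clip(rd-20,0,120)*(abs(f[:,:,1]-f[:,:,2])<30)
    best=[]
    cs=[ctr] if ctr is not None else [(a,b) for a in np.arange(-5,5.1,1) for b in np.arange(-5,5.1,1)]
    r=np.linspace(1,12,12)
    for c in cs:
        for b in np.arange(0,360,6):
            B=np.radians(b);q=np.c_[222+c[0]+r*np.cos(B),c[1]+r*np.sin(B),0*r+60]/1000
            uv=proj(cam,q@Rs.T+t0).astype(np.float32)
            val=cv2.remap(rd,uv[:,0].reshape(1,-1),uv[:,1].reshape(1,-1),cv2.INTER_LINEAR).ravel()
            best.append((np.minimum(val,40).mean(),b,c))
    best.sort(key=lambda t:-t[0]); return [(round(float(a),1),int(b),c) for a,b,c in best[:4]]
E
python3 - <<'E'
from scr import *
for c in("top","side"):
    a=np.ascontiguousarray(cv2.imread(f"pics/{c}0.png")[:,:,::-1]);r=beta(c,a);print(c,"start",r);f=grab_frame(c);print("now",beta(c,f),beta(c,f,r[0][2]))
f=grab_frame("side");u,v=proj("side",Rs@[.222,0,.06]+t0)[0].round().astype(int)
for r in range(v-4,v+5): print(r,[tuple(int(x) for x in f[r,k]) for k in range(u-4,u+4)])
E
```

```text
Traceback (most recent call last):
  File "scr.py", line 28, in beta
    uv=proj(cam,q@Rs.T+t0).astype(np.float32)
       ~~~~^^^^^^^^^^^^^^^
  File "h.py", line 5, in proj
    k=get_calibration(c);T=np.linalg.inv(k["pose"]);p=np.atleast_2d(P)@T[:3,:3].T+T[:3,3]
ValueError: time passes only in moves, steps and waits
```

```bash
sed -i 's/^def proj/import functools\nget_calibration=functools.lru_cache(None)(get_calibration)\ndef proj/' h.py; python3 - <<'E'
from scr import *
import h
for c in("top","side"):
    a=np.ascontiguousarray(cv2.imread(f"pics/{c}0.png")[:,:,::-1]);r=beta(c,a);print(c,"start",r);f=grab_frame(c);print("now",beta(c,f),beta(c,f,r[0][2]))
f=grab_frame("side");u,v=proj("side",Rs@[.222,0,.06]+t0)[0].round().astype(int)
for r in range(v-4,v+5): print(r,[tuple(int(x) for x in f[r,k]) for k in range(u-4,u+4)])
print(state()["time"])
E
```

```text
top start [(24.4, 276, (np.float64(-1.0), np.float64(3.0))), (24.4, 282, (np.float64(-2.0), np.float64(3.0))), (24.3, 270, (np.float64(-1.0), np.float64(3.0))), (24.2, 282, (np.float64(-2.0), np.float64(2.0)))]
now [(39.3, 336, (np.float64(3.0), np.float64(-5.0))), (39.2, 342, (np.float64(2.0), np.float64(-5.0))), (39.2, 336, (np.float64(4.0), np.float64(-5.0))), (39.1, 330, (np.float64(4.0), np.float64(-5.0)))] [(30.6, 240, (np.float64(-1.0), np.float64(3.0))), (30.6, 234, (np.float64(-1.0), np.float64(3.0))), (30.5, 246, (np.float64(-1.0), np.float64(3.0))), (30.4, 252, (np.float64(-1.0), np.float64(3.0)))]
side start [(40.0, 258, (np.float64(0.0), np.float64(2.0))), (40.0, 264, (np.float64(0.0), np.float64(2.0))), (40.0, 270, (np.float64(0.0), np.float64(2.0))), (40.0, 252, (np.float64(1.0), np.float64(2.0)))]
now [(32.1, 222, (np.float64(1.0), np.float64(4.0))), (31.7, 228, (np.float64(0.0), np.float64(5.0))), (31.3, 228, (np.float64(1.0), np.float64(5.0))), (31.3, 228, (np.float64(0.0), np.float64(4.0)))] [(28.4, 216, (np.float64(0.0), np.float64(2.0))), (27.6, 210, (np.float64(
[... 508 characters left out ...]
), (95, 100, 98), (89, 97, 95), (89, 97, 95), (94, 100, 100), (85, 90, 95), (111, 85, 34)]
153 [(95, 43, 13), (99, 100, 86), (94, 102, 105), (96, 30, 28), (94, 74, 74), (90, 97, 93), (96, 95, 89), (113, 84, 36)]
154 [(78, 32, 18), (110, 103, 76), (89, 103, 105), (93, 22, 21), (93, 101, 101), (88, 102, 105), (109, 90, 55), (101, 78, 30)]
155 [(71, 28, 22), (116, 92, 41), (95, 71, 62), (79, 41, 43), (104, 96, 75), (124, 96, 48), (104, 76, 30), (104, 77, 40)]
156 [(90, 66, 41), (42, 34, 21), (96, 77, 34), (104, 83, 37), (113, 86, 48), (96, 75, 34), (93, 72, 32), (99, 73, 35)]
157 [(60, 45, 32), (0, 0, 9), (53, 44, 22), (101, 77, 33), (98, 77, 36), (99, 78, 43), (85, 67, 33), (96, 76, 40)]
33.75
```

The side camera sees the head's red line throughout. It has turned clockwise about 46° so far (262° to 216°). I repeat the stroke, reading the line after each one.

```bash
cat > rd.py <<'E'
from scr import *
sc();f=grab_frame("side");b=beta("side",f,(0,2));print("beta",[(x[0],x[1]) for x in b])
E
echo ok
```

```text
ok
```

Call:
apply_moves(
  targets=[
    {"translation": [0, 0, 0], "twist": 0, "hand": 0},
    {"translation": [0, 0, 0], "twist": 0, "hand": 0},
    {"translation": [0, 0, 0], "twist": 0, "hand": 0},
    {"translation": [0, 0, 0], "twist": 1, "hand": 0},
    {"translation": [0, 0, 0], "twist": 1, "hand": 0},
    {"translation": [0, 0, 0], "twist": 1, "hand": 0},
    {"translation": [0, 0, 0], "twist": 1, "hand": 0},
    {"translation": [0, 0, 0], "twist": 1, "hand": 0},
  ],
)

```text
time: 34.55
tool_pos: [0.621, 0.02, 0.2466]
tool_rot: [-0.002, 0.998, 0.059, -0.005]
contact_force: [-20.2, 0.1, 19.6]
gripper_width: 0.31
grasp_force: 59.4
```

```bash
python3 rd.py
```

```text
TAU_AX corrected -0.099 tc [0.965 0.43  0.616]
t 34.55 heading-20 -13.2 tau.ax -0.748 tau [0.984 3.698 0.616] F [-20.2   0.1  19.6] w 0.31 rel [0.035 0.025 0.102]
beta [(12.7, 192), (12.4, 186), (10.3, 180), (10.2, 198)]
```

Call:
apply_moves(
  targets=[
    {"translation": [0, 0, 0], "twist": 0, "hand": 0.5},
    {"translation": [0, 0, 0], "twist": 0, "hand": 0.5},
    {"translation": [0, 0, 0], "twist": -1, "hand": 0.5},
    {"translation": [0, 0, 0], "twist": -1, "hand": 0.5},
    {"translation": [0, 0, 0], "twist": -1, "hand": 0.5},
    {"translation": [0, 0, 0], "twist": -1, "hand": 0.5},
    {"translation": [0, 0, 0], "twist": -1, "hand": 0.5},
    {"translation": [0, 0, 0], "twist": 0, "hand": 0.5},
  ],
)

```text
time: 35.4
tool_pos: [0.6243, 0.0181, 0.2434]
tool_rot: [-0.0, 0.953, 0.304, -0.0]
contact_force: [-0.0, 0.1, 0.4]
gripper_width: 0.503
grasp_force: 0.0
```

```bash
python3 rd.py
```

```text
TAU_AX corrected 0.012 tc [-0.024  0.011  0.001]
t 35.4 heading-20 15.5 tau.ax 0.002 tau [-0.01   0.018  0.001] F [-0.   0.1  0.4] w 0.503 rel [0.003 0.003 0.071]
beta [(19.1, 192), (17.9, 186), (17.8, 198), (15.6, 180)]
```

Call:
apply_moves(
  targets=[
    {"translation": [0, 0, 0], "twist": 0, "hand": 0},
    {"translation": [0, 0, 0], "twist": 0, "hand": 0},
    {"translation": [0, 0, 0], "twist": 0, "hand": 0},
    {"translation": [0, 0, 0], "twist": 1, "hand": 0},
    {"translation": [0, 0, 0], "twist": 1, "hand": 0},
    {"translation": [0, 0, 0], "twist": 1, "hand": 0},
    {"translation": [0, 0, 0], "twist": 1, "hand": 0},
    {"translation": [0, 0, 0], "twist": 1, "hand": 0},
  ],
)

```text
time: 36.25
tool_pos: [0.621, 0.0199, 0.2464]
tool_rot: [-0.002, 0.998, 0.058, -0.005]
contact_force: [-19.4, 2.8, 16.6]
gripper_width: 0.309
grasp_force: 59.8
```

```bash
python3 rd.py
```

```text
TAU_AX corrected -0.077 tc [1.116 0.292 0.71 ]
t 36.25 heading-20 -13.2 tau.ax -0.931 tau [1.562 3.431 0.71 ] F [-19.4   2.8  16.6] w 0.309 rel [0.036 0.024 0.101]
beta [(25.0, 174), (23.3, 168), (23.0, 180), (19.5, 162)]
```

Call:
apply_moves(
  targets=[
    {"translation": [0, 0, 0], "twist": 0, "hand": 0.5},
    {"translation": [0, 0, 0], "twist": 0, "hand": 0.5},
    {"translation": [0, 0, 0], "twist": -1, "hand": 0.5},
    {"translation": [0, 0, 0], "twist": -1, "hand": 0.5},
    {"translation": [0, 0, 0], "twist": -1, "hand": 0.5},
    {"translation": [0, 0, 0], "twist": -1, "hand": 0.5},
    {"translation": [0, 0, 0], "twist": -1, "hand": 0.5},
    {"translation": [0, 0, 0], "twist": 0, "hand": 0.5},
  ],
)

```text
time: 37.1
tool_pos: [0.6244, 0.018, 0.2434]
tool_rot: [0.0, 0.953, 0.304, -0.0]
contact_force: [-0.8, 0.1, 0.0]
gripper_width: 0.505
grasp_force: 0.0
```

```bash
python3 rd.py
```

```text
TAU_AX corrected 0.064 tc [-0.02  -0.109  0.039]
t 37.1 heading-20 15.5 tau.ax 0.03 tau [-0.002  0.016  0.039] F [-0.8  0.1  0. ] w 0.505 rel [0.002 0.003 0.071]
beta [(23.6, 174), (23.5, 180), (23.0, 168), (22.0, 186)]
```

Call:
apply_moves(
  targets=[
    {"translation": [0, 0, 0], "twist": 0, "hand": 0},
    {"translation": [0, 0, 0], "twist": 0, "hand": 0},
    {"translation": [0, 0, 0], "twist": 0, "hand": 0},
    {"translation": [0, 0, 0], "twist": 1, "hand": 0},
    {"translation": [0, 0, 0], "twist": 1, "hand": 0},
    {"translation": [0, 0, 0], "twist": 1, "hand": 0},
    {"translation": [0, 0, 0], "twist": 1, "hand": 0},
    {"translation": [0, 0, 0], "twist": 1, "hand": 0},
  ],
)

```text
time: 37.95
tool_pos: [0.621, 0.0198, 0.2464]
tool_rot: [-0.002, 0.998, 0.058, -0.005]
contact_force: [-19.9, 2.3, 16.1]
gripper_width: 0.311
grasp_force: 59.8
```

```bash
python3 rd.py
```

```text
TAU_AX corrected -0.138 tc [1.184 0.299 0.683]
t 37.95 heading-20 -13.2 tau.ax -0.973 tau [1.564 3.53  0.683] F [-19.9   2.3  16.1] w 0.311 rel [0.036 0.024 0.1  ]
beta [(16.3, 156), (15.9, 150), (15.1, 162), (14.5, 144)]
```

Call:
apply_moves(
  targets=[
    {"translation": [0, 0, 0], "twist": 0, "hand": 0.5},
    {"translation": [0, 0, 0], "twist": 0, "hand": 0.5},
    {"translation": [0, 0, 0], "twist": -1, "hand": 0.5},
    {"translation": [0, 0, 0], "twist": -1, "hand": 0.5},
    {"translation": [0, 0, 0], "twist": -1, "hand": 0.5},
    {"translation": [0, 0, 0], "twist": -1, "hand": 0.5},
    {"translation": [0, 0, 0], "twist": -1, "hand": 0.5},
    {"translation": [0, 0, 0], "twist": 0, "hand": 0.5},
  ],
)

```text
time: 38.8
tool_pos: [0.6244, 0.018, 0.2434]
tool_rot: [0.0, 0.953, 0.304, -0.0]
contact_force: [-0.3, 0.4, -0.0]
gripper_width: 0.497
grasp_force: 0.0
```

```bash
python3 rd.py
```

```text
TAU_AX corrected 0.08 tc [-0.091 -0.037  0.029]
t 38.8 heading-20 15.5 tau.ax 0.035 tau [-0.024  0.011  0.029] F [-0.3  0.4 -0. ] w 0.497 rel [0.002 0.003 0.071]
beta [(20.4, 156), (20.2, 150), (19.2, 162), (18.8, 144)]
```

Call:
apply_moves(
  targets=[
    {"translation": [0, 0, 0], "twist": 0, "hand": 0},
    {"translation": [0, 0, 0], "twist": 0, "hand": 0},
    {"translation": [0, 0, 0], "twist": 0, "hand": 0},
    {"translation": [0, 0, 0], "twist": 1, "hand": 0},
    {"translation": [0, 0, 0], "twist": 1, "hand": 0},
    {"translation": [0, 0, 0], "twist": 1, "hand": 0},
    {"translation": [0, 0, 0], "twist": 1, "hand": 0},
    {"translation": [0, 0, 0], "twist": 1, "hand": 0},
  ],
)

```text
time: 39.65
tool_pos: [0.621, 0.0198, 0.2464]
tool_rot: [-0.002, 0.998, 0.058, -0.005]
contact_force: [-19.2, 2.3, 16.4]
gripper_width: 0.308
grasp_force: 59.8
```

```bash
python3 rd.py
```

```text
TAU_AX corrected -0.115 tc [1.138 0.417 0.709]
t 39.65 heading-20 -13.2 tau.ax -0.924 tau [1.515 3.521 0.709] F [-19.2   2.3  16.4] w 0.308 rel [0.036 0.024 0.101]
beta [(28.6, 138), (28.5, 132), (28.1, 144), (27.3, 126)]
```

Call:
apply_moves(
  targets=[
    {"translation": [0, 0, 0], "twist": 0, "hand": 0.5},
    {"translation": [0, 0, 0], "twist": 0, "hand": 0.5},
    {"translation": [0, 0, 0], "twist": -1, "hand": 0.5},
    {"translation": [0, 0, 0], "twist": -1, "hand": 0.5},
    {"translation": [0, 0, 0], "twist": -1, "hand": 0.5},
    {"translation": [0, 0, 0], "twist": -1, "hand": 0.5},
    {"translation": [0, 0, 0], "twist": -1, "hand": 0.5},
    {"translation": [0, 0, 0], "twist": 0, "hand": 0.5},
  ],
)

```text
time: 40.5
tool_pos: [0.6244, 0.018, 0.2434]
tool_rot: [0.0, 0.953, 0.304, -0.0]
contact_force: [-0.1, -0.9, -0.1]
gripper_width: 0.502
grasp_force: 0.0
```

```bash
python3 rd.py
```

```text
TAU_AX corrected -0.088 tc [ 0.165 -0.022 -0.004]
t 40.5 heading-20 15.5 tau.ax -0.013 tau [ 0.02  -0.009 -0.004] F [-0.1 -0.9 -0.1] w 0.502 rel [0.003 0.003 0.071]
beta [(23.9, 150), (22.5, 156), (22.2, 144), (19.3, 138)]
```

Released at 150° after 135° under grip, against a previous rest of about 155°. The head sprang back about 15°, so the screw has bottomed. I make one slightly shorter confirming stroke, wind-up well under 0.5, with finer readings.

```bash
cat > rd2.py <<'E'
from scr import *
sc();f=np.mean([grab_frame("side").astype(float) for _ in range(3)],0)
b=beta("side",f,(0,2));w=np.array([(x[0],x[1]) for x in b]);print("beta",w.tolist(),"mean",(w[:,0]**4@w[:,1]/(w[:,0]**4).sum()).round(1))
b2=[beta("side",f,c)[0][:2] for c in((0,3),(1,2),(-1,2),(0,1))];print(b2)
E
python3 rd2.py
```

```text
TAU_AX corrected -0.018 tc [ 0.044 -0.056 -0.006]
t 40.55 heading-20 15.4 tau.ax 0.005 tau [-0.011 -0.022 -0.006] F [-0.2 -0.3  0.4] w 0.501 rel [0.002 0.003 0.072]
beta [[23.7, 150.0], [22.3, 156.0], [22.2, 144.0], [19.6, 138.0]] mean 148.2
[(23.6, 156), (21.8, 156), (24.3, 144), (22.8, 144)]
```

Call:
apply_moves(
  targets=[
    {"translation": [0, 0, 0], "twist": 0, "hand": 0},
    {"translation": [0, 0, 0], "twist": 0, "hand": 0},
    {"translation": [0, 0, 0], "twist": 0, "hand": 0},
    {"translation": [0, 0, 0], "twist": 1, "hand": 0},
    {"translation": [0, 0, 0], "twist": 1, "hand": 0},
    {"translation": [0, 0, 0], "twist": 1, "hand": 0},
  ],
)

```text
time: 41.3
tool_pos: [0.622, 0.0206, 0.2451]
tool_rot: [-0.004, 0.987, 0.158, -0.003]
contact_force: [-11.6, 7.4, 9.9]
gripper_width: 0.314
grasp_force: 58.5
```

```bash
python3 rd2.py
```

```text
TAU_AX corrected 0.045 tc [1.196 0.461 0.952]
t 41.3 heading-20 -1.7 tau.ax -0.965 tau [2.389 2.34  0.952] F [-11.6   7.4   9.9] w 0.314 rel [0.018 0.035 0.088]
beta [[29.4, 132.0], [29.0, 138.0], [27.5, 144.0], [27.4, 126.0]] mean 135.0
[(28.3, 138), (28.1, 144), (30.5, 126), (30.0, 126)]
```

Call:
apply_moves(
  targets=[
    {"translation": [0, 0, 0], "twist": 1, "hand": 0},
    {"translation": [0, 0, 0], "twist": 0, "hand": 0},
  ],
)

```text
time: 41.65
tool_pos: [0.6214, 0.0199, 0.2459]
tool_rot: [-0.002, 0.994, 0.11, -0.004]
contact_force: [-14.9, 3.5, 12.2]
gripper_width: 0.309
grasp_force: 58.8
```

```bash
python3 rd2.py
```

```text
TAU_AX corrected 0.125 tc [0.741 0.404 0.737]
t 41.65 heading-20 -7.3 tau.ax -0.65 tau [1.306 2.814 0.737] F [-14.9   3.5  12.2] w 0.309 rel [0.028 0.027 0.096]
beta [[25.8, 132.0], [25.5, 126.0], [22.5, 138.0], [20.4, 120.0]] mean 129.6
[(26.4, 132), (23.7, 132), (27.8, 126), (26.2, 126)]
```

Call:
apply_moves(
  targets=[
    {"translation": [0, 0, 0], "twist": 0, "hand": 0.6},
    {"translation": [0, 0, 0], "twist": 0, "hand": 0.6},
    {"translation": [0, 0, 0], "twist": 0, "hand": 0.6},
    {"translation": [0, 0, -0.4], "twist": 0, "hand": 0.6},
    {"translation": [-0.3, 0, -0.4], "twist": 0, "hand": 0.6},
    {"translation": [-0.5, 0, 0], "twist": 0, "hand": 0.6},
    {"translation": [-0.5, 0, 0], "twist": 0, "hand": 0.6},
    {"translation": [0, 0, 0], "twist": 0, "hand": 0.6},
  ],
)

```text
time: 42.6
tool_pos: [0.4929, -0.0105, 0.3227]
tool_rot: [0.0, 0.994, 0.108, -0.001]
contact_force: [0.5, 0.4, -0.8]
gripper_width: 0.601
grasp_force: 0.0
```

```bash
python3 rd2.py; python3 - <<'E'
from scr import *
jawpos();dock()
for q in("can_red","can_blue","multimeter","tape_roll","jar","wrench","screwdriver","mug"):
    print(q,[(np.round(d["point"],3).tolist(),round(d["score"],2)) for d in recognise("top",q)[:2]])
print(state()["time"])
E
```

```text
TAU_AX corrected 0.032 tc [-0.065  0.042  0.007]
t 42.6 heading-20 -7.5 tau.ax 0.014 tau [ 0.    -0.047  0.007] F [ 0.5  0.4 -0.8] w 0.601 rel [1.35  0.007 0.862]
beta [[39.9, 144.0], [39.9, 150.0], [39.2, 156.0], [36.8, 138.0]] mean 147.5
[(40.0, 156), (39.9, 150), (39.9, 144), (39.8, 138)]
[(array([0.1619, 0.009 , 0.0236]), 0.59)]
[142.8533   0.15     0.       0.    ]
[ 1.436408e+02  1.520000e-01 -2.000000e+00  2.000000e-03]
[ 1.436455e+02  1.500000e-01 -2.000000e+00  2.000000e-03]
[144.1584   0.152    0.       0.    ]
blob [[321, 174], [318, 175], [307, 190], [308, 193], [305, 193], [302, 197], [314, 206], [332, 183], [330, 179], [327, 179]]
0 [[320.1, 171.5], [331.1, 179.3], [300.4, 197.0], [310.9, 205.4]]
5 [[320.3, 171.0], [331.3, 178.7], [299.3, 195.4], [309.8, 203.8]]
can_red [([0.591, 0.174, 0.168], 0.68)]
can_blue [([0.636, -0.118, 0.155], 0.88)]
multimeter [([0.585, -0.02, 0.165], 0.29)]
tape_roll [([0.382, -0.003, 0.021], 0.62), ([0.581, -0.014, 0.165], 0.29)]
jar [([0.309, -0.281, 0.081], 0.53)]
wrench [([0.615, 0.387, 0.01], 0.55)]
screwdriver [([0.582, -0.016, 0.16], 0.58), ([0.311, -0.281, 0.082], 0.58)]
mug [([0.307, 0.328, 0.04], 0.89)]
43.25
```

The head sprang back from 130° to 148° (about 0.31 rad) with its rest angle unchanged, so it is seated and clearly tight. One quick check remains, that the red can stayed put.

```bash
python3 - <<'E'
from scr import *
for c,w in(("top",(215,160,250,200)),("side",(308,140,328,185))):
    a=np.ascontiguousarray(cv2.imread(f"pics/{c}0.png")[:,:,::-1]);b=grab_frame(c)
    for n,f in(("start",a),("now",b)):
        g=f[w[1]:w[3],w[0]:w[2]].astype(float);m=(g.min(2)>150);v,u=np.nonzero(m);r=(g[:,:,0]>90)&(g[:,:,1]<50);rv,ru=np.nonzero(r)
        print(c,n,"white",m.sum(),u.mean().round(1),v.mean().round(1),"red",r.sum(),ru.mean().round(1),rv.mean().round(1))
E
```

```text
top start white 193 11.7 16.3 red 0 nan nan
top now white 192 11.7 16.3 red 4 30.2 11.0
side start white 88 8.8 8.4 red 136 8.5 25.1
side now white 61 10.0 7.9 red 144 8.5 26.1<stdin>:6: RuntimeWarning: Mean of empty slice.
  ret = ret.dtype.type(ret / rcount)
```

The can has not moved. Handing in.

```bash
python3 -c "
from plant import *
print(job_done())"
```

```text
the job is handed in; nothing more can be done
None
```

I docked the scan tool flat and centred between ledge and jaw, let go of it, tightened the thumbscrew until it seated (about 0.3 rad wind-up), and handed the job in at about 43 s; the verdict was not shown.

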